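# Tighten a clamp nut with a ratchet ring wrench

## Task

A casting sits under a clamp strap on the small fixture, with the strap's nut run only part way down: take the ratchet wrench, fit it flat and fully down over that nut, and swing it back and forth between the two pillars to tighten the nut clockwise until it pulls up firm against its spring washers, to about 1.8 newton metres and never more than 2.4. Then lift the wrench off and lay it flat on the bare bench well clear of the fixture, leaving the nut tight. Do not touch the nut with the fingers and leave the other things where they are.

Things in the scene. Friction and masses are not known exactly. Their poses are not given: they have to be found in the camera images.
- washer_top (a point): Top of the spring washers under the fixture's nut, on the stud's axis, 68 mm above the bench; z up. Steel plate 170 x 130 x 12 mm, fixed. In this frame the clamp strap (29 mm wide, top 56 mm above the bench) runs along x, a step block (90 mm above the bench) at x -80 to -60 mm. Two pillars, 16 mm thick, 105 mm high, stand at x +57.5 and -57.5, y -48 mm: the handle points out between them, -y +-36 deg.
- nut_top (a point): Centre of the top face of the fixture's nut, 81.5 mm above the bench, z up. It is a splined nut, 13 mm high: a hub 20 mm across with six square lugs, 7 mm wide, 33 mm across the tips, every 60 degrees, one of them along this frame's +x. The stud, 13 mm thick, ends 92.5 mm above the bench. The nut only turns and does not sink.
- nut (a joint): Turn of the nut on its stud in rad, growing clockwise seen from above (tightening). It runs down freely, with a steady drag of about 0.5 N m, for 1.1 to 2.0 rad, and then comes up hard against the washers. It stays where it is left.
- stud (a joint): Elastic wind-up of the stud in rad, clockwise: 25 N m per rad, so 0.02 while the nut runs down and 0.07 at 1.8 N m; the reading is good to about 0.01 rad (0.25 N m) only. It springs back to 0 when the wrench lets go.
- wrench_grip (a point): Middle of the grip of the steel ratchet ring wrench (0.41 kg, 229 mm long), half-way up; +x along the handle away from the head, z up. The grip is a bar 20 mm wide, 24 mm high, flat-sided, 70 mm long either way along x, its underside level with the head's. The head's axis lies 125 mm from here along -x: a ring 68 mm across, 22 mm high, open right through.
- wrench: The wrench; origin under the head on the ring's axis, +x along the handle, z up. Lying flat its origin is at z = 0; fully down on the nut it stands on the washers, 68 mm above the bench. The ratchet drives clockwise seen from above; counter-clockwise it slips (under 0.1 N m, clicks of 20 deg). Play in the splines loses up to 10 deg more at each reversal. Over about 3.5 N m it jumps.
- socket_mouth (a point): The turning socket in the wrench head: point on its axis at the underside. Six keys, 5.7 mm wide, reach inward to 23 mm across and drop between the nut's lugs (1.2 mm play either side) when this frame and nut_top's have the same yaw, give or take whole 60 degrees. It turns with the handle when driving, stays behind when the ratchet slips, and keeps its angle to the handle while carried.
- deburr_tool: bystander: slim blue-handled deburring tool, 118 mm long, lying on the bench
- oil_can: bystander: small dark green oil can with a bent spout, 123 mm tall, standing
- boss_spare: bystander: loose casting like the clamped one, 50 mm wide and 30 mm high
- nut_spare: bystander: loose hexagon nut, 24 mm across the flats and 13 mm high, lying on the bench (not the nut of the fixture)

How it is judged:
By the outcome, as a careful person would: the job done as asked, in the order asked, and still so for the second after the job is handed in, with the robot touching nothing.
It also fails if it takes over 72 s, if anything falls off the work surface, if the arm or the gripper's body presses on something with over 40 N, if the wrist force passes 120 N, or if a joint passes its speed limit or range.

## Robot

A 6-joint arm with a two-finger parallel gripper is mounted at the origin on a cart in front of the work surface, level with it; the furniture and walls round the work are solid. World frame = base frame: x ahead of the robot, y to its left, z up, the work surface at z = 0. Lengths are in m, angles in rad, forces in N, time in s.
With the tool pointing down it reaches from about 0.25 to 0.8 m from the base axis. Payload 8.5 kg.
Tool frame: the origin (TCP) lies midway between the tips of the shut fingers; the grasp point (between the pads) lies 19 mm behind it; x points along the fingers, y is the direction in which the jaws open and shut, and the axes are right-handed (so a half turn about x gives the same grasp; the last joint's range is limited). The gripper opens to 85 mm and grips with 20 to 120 N. Pads are 22 mm wide; open, the fingers measure 114 mm over their backs; the gripper's body (76 mm by 85 mm) begins 54 mm behind the grasp point. The pads swing forward as they close: fully open they stand 13 mm farther back than shut.
Start: joints at [1.345, 0.238, -0.013, 1.319, 0, 1.571], TCP at [0.118, 0.512, 0.231] pointing down, gripper open.
Joint ranges: [-2.66, 2.66], [-1.03, 1.9], [-1.14, 1.46], [-1.82, 2.27], [-1.45, 1.34], [-3.14, 3.14]. Speed limits (rad/s): [2.22, 2.22, 2.79, 3.14, 3.14, 3.14].

## Interface

Orientations are given as a unit quaternion [x, y, z, w].
In Python, from rig import r gives the robot as it stands. The module is installed in compiled form; this text tells all that it offers.
- The arm moves only by the tool servo_tool, never from a script. Its argument "targets" is a list of rows, each an object of numbers: "dx", "dy", "dz": the shift along the tool's x, y, z in cm; "roll": the turn about the tool's x in rad; "jaw": the closure in counts, from 0 (fully open) to 255 (shut). In form: [{"dx": .., "dy": .., "dz": .., "roll": .., "jaw": ..}, ...]. A call has 1 to 20 rows; each row shifts and turns the commanded pose from where the row before left it, along the tool's axes as they then stand; what a row does not reach is not made up. A row lasts 1/12 s, in which the tool goes at most 41.7 mm and 7.16 degrees, less where a joint would pass 70% of its speed; a pose out of reach is approached as far as the arm can. A call is refused whole if a number of a shift passes 4.17 or a number of a turn 0.125, either way. A call with a gripper value outside its range is refused whole. The fingers move at their own pace and stop on an object; "grip_force" is the grip in N (left out, the last holds). Time passes only in rows, so rows that do not move let the fingers close. It gives the time, the measured TCP pose, the force and the opening at its end, in the units of the state.
- r.observe(): the state, without advancing time (a new reading comes with each control period).
- r.get_image(name): name is "side" or "top" or "wrist"; returns a dict with "color" (400x640x3 uint8, blue, green, red), "K" (3x3 intrinsics, pixels), "k1" (the pictures are not rectified: a ray, as slopes to the right and down, at radius r is drawn at 1 + k1 r^2 times it, then the intrinsics apply), "extrinsics" (4x4, takes a point from camera to world coordinates). Camera axes: x right, y down, z forward; pixel columns grow to the right and rows downward; lengths in m; the calibration is good to about 2 mm. A picture is of the moment at which its call begins. There is no depth.
- r.finish_job(): hands the job in, once; it reports no verdict.
Trained networks look in a picture, given as the dict that the camera call returned (one of the last four; its "shot" number tells which), for a name from the list of things; names that differ only in an ending like _2 or _b are one class to them, and where a whole thing is asked for, a point or a joint stands for the part that bears it (a point fixed in the world has none). Each returns a list of dicts, best first, with "conf" (0 to 1); they miss things now and then, are a little off and sometimes report something else, mostly with a low value. They report only what shows in the picture. A call takes as long as a camera call.
- r.find_in(picture, query): "location" ([column, row] in pixels, amid what is visible of it).
The state is a dict: "time_s": time; "joint_pos": joint angles; "joint_velocities": joint speeds; "joint_efforts": joint torques, N m; "ee_pos": TCP position; "ee_rot": TCP orientation; "ft_force": force on the tool from outside, world axes, zero at the start; "torque": the same for the moment, N m; "opening": finger opening in m.
Only numpy, scipy, OpenCV 4.12 (cv2) and the standard library are available. Lean on these libraries where they do the work, as an engineer would, in place of code of your own. Each camera call takes 0.05 s, during which the arm holds its last target.

## Working session

There is one attempt and no reset: what is moved stays moved. The work goes in short steps, Python scripts to look and compute and a tool call to move; the robot and the scene stay as the last step left them, time stands still between calls to the robot, and variables do not carry over. Pictures are saved under pics/ and viewed, and the job is handed in when it is done.

Besides the shell and the picture viewer there is one more tool, called after ">>>" as name(argument=value, ...) on one line, values as JSON. servo_tool: Moves the arm, as the interface text tells. Its arguments: {"type":"object","properties":{"targets":{"type":"array"},"grip_force":{"type":"number"}},"required":["targets"]}

```bash
mkdir -p pics; ls; cat > h.py <<'E'
import numpy as np, cv2
from rig import r
from scipy.spatial.transform import Rotation as R
def snap(name,f):
    p=r.get_image(name); cv2.imwrite('pics/'+f,p['color']); return p
def ray(p,uv):
    K=np.array(p['K']);k=p['k1']
    d=np.array([(uv[0]-K[0,2])/K[0,0],(uv[1]-K[1,2])/K[1,1]]);u=d.copy()
    for _ in range(30): u=d/(1+k*(u@u))
    E=np.array(p['extrinsics']); return E[:3,3],E[:3,:3]@np.array([u[0],u[1],1])
def atz(p,uv,z):
    o,d=ray(p,uv); return o+d*(z-o[2])/d[2]
def proj(p,X):
    E=np.array(p['extrinsics']);c=E[:3,:3].T@(np.array(X)-E[:3,3]);u=c[:2]/c[2];u=u*(1+p['k1']*(u@u));K=np.array(p['K'])
    return np.array([K[0,0]*u[0]+K[0,2],K[1,1]*u[1]+K[1,2]])
def tri(L):
    A=np.zeros((3,3));b=np.zeros(3)
    for p,uv in L:
        o,d=ray(p,uv);d=d/np.linalg.norm(d);M=np.eye(3)-np.outer(d,d);A+=M;b+=M@o
    return np.linalg.solve(A,b)
E
python3 - <<'E'
from h import *
P={n:snap(n,n+'0.png') for n in ['top','side','wrist']}
for n,p in P.items():
    print(n,np.round(p['K'],1).tolist(),p['k1'],np.round(p['extrinsics'],3).tolist())
    for q in ['washer_top','nut_top','wrench_grip','wrench','socket_mouth','deburr_tool','oil_can','boss_spare','nut_spare']:
        print(n,q,[(np.round(d['location'],0).tolist(),round(d['conf'],2)) for d in r.find_in(p,q)][:3])
s=r.observe();print({k:np.round(v,3).tolist() for k,v in s.items()})
E
```

```text
pics
top [[444.0, 0.0, 322.1], [0.0, 444.0, 205.1], [0.0, 0.0, 1.0]] 0.028427954657001535 [[-0.024, -0.987, 0.157, 0.376], [-0.999, 0.028, 0.023, 0.048], [-0.027, -0.156, -0.987, 1.04], [0.0, 0.0, 0.0, 1.0]]
top washer_top [([423.0, 247.0], 0.64)]
top nut_top [([416.0, 239.0], 0.61), ([248.0, 180.0], 0.33)]
top wrench_grip [([250.0, 181.0], 0.97)]
top wrench [([249.0, 175.0], 0.96)]
top socket_mouth [([312.0, 264.0], 0.7), ([231.0, 182.0], 0.69)]
top deburr_tool [([341.0, 272.0], 0.66)]
top oil_can [([311.0, 266.0], 0.78)]
top boss_spare [([334.0, 249.0], 0.55), ([357.0, 241.0], 0.17)]
top nut_spare [([348.0, 240.0], 0.41)]
side [[422.1, 0.0, 322.1], [0.0, 422.1, 200.6], [0.0, 0.0, 1.0]] -0.09200106196828985 [[0.959, -0.18, 0.219, 0.334], [-0.284, -0.595, 0.752, -0.602], [-0.005, -0.784, -0.621, 0.64], [0.0, 0.0, 0.0, 1.0]]
side washer_top [([309.0, 319.0], 0.66)]
side nut_top [([312.0, 287.0], 0.8)]
side wrench_grip [([326.0, 169.0], 0.6)]
side wrench [([261.0, 224.0], 0.68), ([327.0, 169.0], 0.6)]
side socket_mouth [([324.0, 168.0], 0.56), ([326.0, 171.0], 0.48)]
side deburr_tool [
[... 196 characters left out ...]
0, 0.0, 1.0]] -0.0252831349725766 [[0.224, 0.926, 0.304, 0.04], [0.975, -0.212, -0.071, 0.528], [-0.001, 0.313, -0.95, 0.375], [0.0, 0.0, 0.0, 1.0]]
wrist washer_top [([17.0, 387.0], 0.9)]
wrist nut_top []
wrist wrench_grip []
wrist wrench []
wrist socket_mouth []
wrist deburr_tool []
wrist oil_can []
wrist boss_spare []
wrist nut_spare []
{'time_s': 1.5, 'joint_pos': [1.345, 0.238, -0.013, 1.319, -0.0, 1.571], 'joint_velocities': [0.001, -0.001, 0.002, 0.001, 0.0, 0.001], 'joint_efforts': [-0.001, -53.858, 34.669, 0.003, -0.0, 0.0], 'ee_pos': [0.118, 0.512, 0.231], 'ee_rot': [0.08, 0.703, -0.08, 0.703], 'ft_force': [0.216, 0.303, 0.194], 'torque': [-0.023, -0.046, -0.003], 'opening': 0.086}
```

View pics/top0.png

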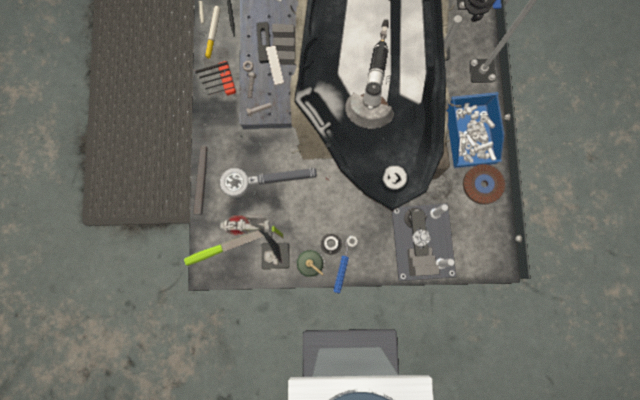

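View pics/side0.png

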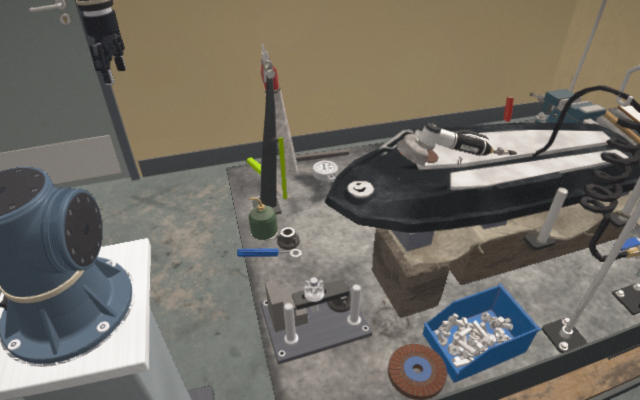

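```bash
python3 - <<'E'
import cv2
a=cv2.imread('pics/top0.png');cv2.imwrite('pics/t1.png',cv2.resize(a[130:300,180:380],None,fx=4,fy=3.5,interpolation=cv2.INTER_CUBIC)[:600])
cv2.imwrite('pics/t2.png',cv2.resize(a[195:285,380:470],None,fx=6,fy=6,interpolation=cv2.INTER_CUBIC))
a=cv2.imread('pics/side0.png');cv2.imwrite('pics/s1.png',cv2.resize(a[30:370,220:400],None,fx=2.5,fy=1.75,interpolation=cv2.INTER_CUBIC))
cv2.imwrite('pics/s2.png',cv2.resize(a[260:370,250:390],None,fx=5,fy=5,interpolation=cv2.INTER_CUBIC))
E
```

```text
(no output)
```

View pics/t1.png

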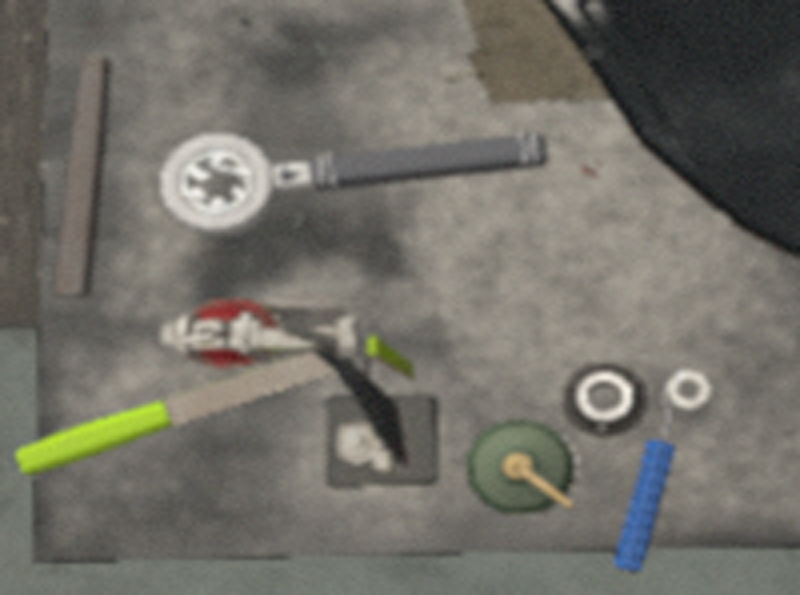

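View pics/t2.png

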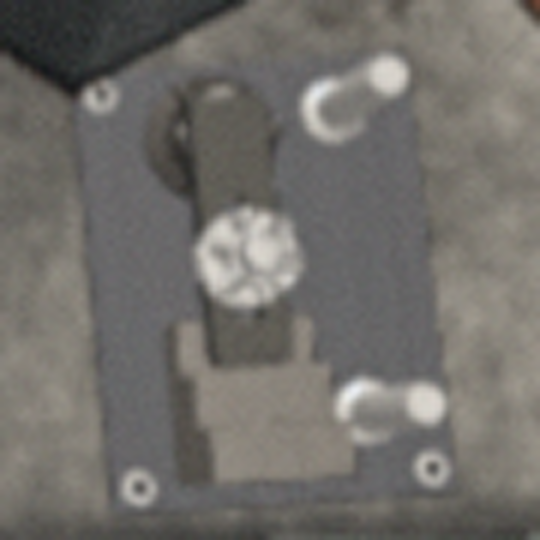

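View pics/s1.png

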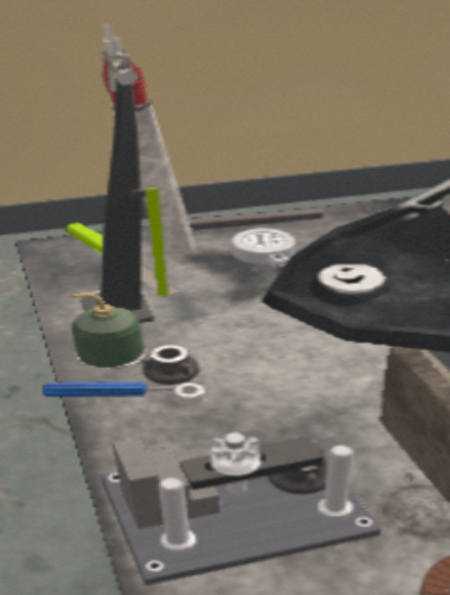

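View pics/s2.png

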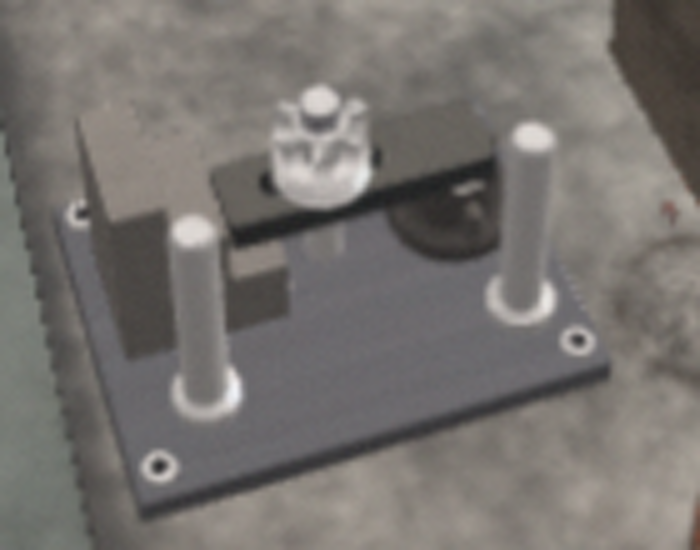

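View pics/wrist0.png

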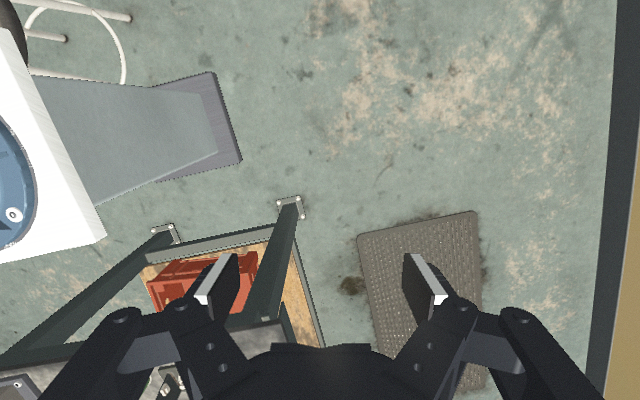

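```bash
python3 - <<'E'
from h import *
T=snap('top','top1.png');S=snap('side','side1.png')
print('toolaxes\n',np.round(R.from_quat(r.observe()['ee_rot']).as_matrix(),3))
f=lambda v:np.round(v,4)
ax=(180+215/4,130+182/3.5);en=(180+543/4,130+150/3.5)
a=atz(T,ax,.022);e=atz(T,en,.024);print('wrench head',f(a),'end',f(e),np.linalg.norm(e-a),np.degrees(np.arctan2(e[1]-a[1],e[0]-a[0])))
# fixture
for n,(u,v),z in [('hole TL',(100,97),.012),('hole BL',(140,487),.012),('hole BR',(432,468),.012),('pillar1',(388,76),.105),('pillar2',(428,403),.105),('nut',(250,257),.0815),('stud',(266,247),.0925)]:
    print(n,f(atz(T,(380+u/6,195+v/6),z)))
for n,(u,v),z in [('pillarL',(194,232),.105),('pillarR',(533,137),.105),('stud',(319,97),.0925),('h1',(159,466),.012),('h2',(577,341),.012)]:
    print(n,f(atz(S,(250+u/5,260+v/5),z)))
# lamp
print('lamp top', tri([(S,(268,48)),(T,(222,225))]), tri([(S,(270,78)),(T,(262,227))]))
print('lamp base',atz(T,(275,257),.01),'can',atz(T,(310,263),.05))
for X in [(0.118,.512,.231),(.3,0,.3)]:print(proj(T,X),proj(S,X))
print('tip engine', tri([(T,(395,208)),(S,(328,198))]), tri([(T,(395,178)),(S,(360,189))]))
E
```

```text
toolaxes
 [[-0.     0.224  0.975]
 [-0.     0.975 -0.224]
 [-1.    -0.    -0.   ]]
wrench head [0.5981 0.2778 0.022 ] end [0.6139 0.0844 0.024 ] 0.19398081918226004 -85.31436558185256
hole TL [ 0.5198 -0.1015  0.012 ]
hole BL [ 0.3704 -0.109   0.012 ]
hole BR [ 0.3751 -0.2188  0.012 ]
pillar1 [ 0.5114 -0.1889  0.105 ]
pillar2 [ 0.3972 -0.1949  0.105 ]
nut [ 0.4509 -0.1417  0.0815]
stud [ 0.4534 -0.1454  0.0925]
pillarL [ 0.3982 -0.1939  0.105 ]
pillarR [ 0.5123 -0.1884  0.105 ]
stud [ 0.4531 -0.1414  0.0925]
h1 [ 0.3762 -0.2136  0.012 ]
h2 [ 0.5265 -0.2073  0.012 ]
lamp top [0.4602865  0.21651722 0.36832623] [0.45548872 0.1621084  0.32893494]
lamp base [0.42085811 0.18340501 0.01      ] can [0.4039644  0.10060046 0.05      ]
[ 66.02785061 436.20726748] [117.84437864  81.6598925 ]
[365.21187378 322.31285697] [193.52468519 145.98858689]
tip engine [ 0.49921059 -0.07078908  0.20404311] [ 0.55536975 -0.07245955  0.21191216]
```

```bash
python3 - <<'E'
import cv2
a=cv2.imread('pics/side0.png');cv2.imwrite('pics/s3.png',cv2.resize(a[35:245,230:330],None,fx=5.5,fy=2.85*1,interpolation=cv2.INTER_LANCZOS4))
cv2.imwrite('pics/s3.png',cv2.resize(a[35:215,225:345],None,fx=3.3,fy=3.3,interpolation=cv2.INTER_LANCZOS4))
a=cv2.imread('pics/top0.png');cv2.imwrite('pics/t3.png',cv2.resize(a[200:280,180:300],None,fx=6.5,fy=6.5,interpolation=cv2.INTER_LANCZOS4))
E
```

```text
(no output)
```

View pics/s3.png

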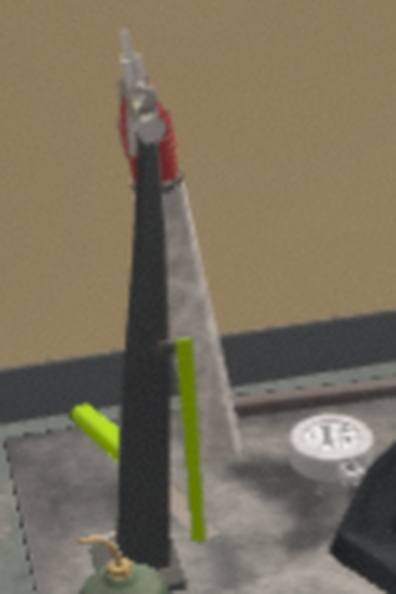

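View pics/t3.png

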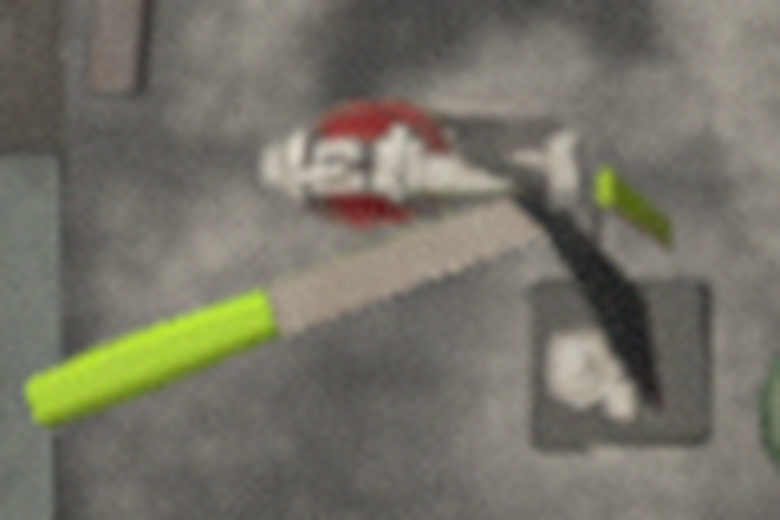

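```bash
cat > plan.py <<'E'
from h import *
import json
def pose():
    s=r.observe(); M=R.from_quat(s['ee_rot']).as_matrix(); return np.array(s['ee_pos']),np.arctan2(M[1,1],M[0,1]),M
def rows(p0,yaw0,wps,dec=2):
    """wps: (x,y,z,yaw,n) ; tool down. roll+ = yaw decreases"""
    out=[];p=np.array(p0,float);y=yaw0
    for (X,Y,Z,W,n) in wps:
        a=p.copy();ya=y
        for i in range(1,n+1):
            t=a+(np.array([X,Y,Z])-a)*i/n; w=ya+(W-ya)*i/n
            d=t-p
            ty=np.array([np.cos(y),np.sin(y),0]);tz=np.cross([0,0,-1],ty)
            row=dict(dx=round(-d[2]*100,dec),dy=round(d@ty*100,dec),dz=round(d@tz*100,dec),roll=round(y-w,3))
            p=p+(ty*row['dy']+tz*row['dz']-np.array([0,0,1])*row['dx'])/100; y-=row['roll']
            out.append({k:v+0. for k,v in row.items() if v})
    print(json.dumps(out).replace('"dx": ','"dx":').replace(', "',',"'))
    print('end',np.round(p,4),np.degrees(y))
E
python3 - <<'E'
from plan import *
p,y,M=pose();print(p,np.degrees(y))
rows(p,y,[(p[0],p[1],.47,y,6),(.60,.15,.47,np.radians(4.7),16)],1)
E
```

```text
[0.11755282 0.51163393 0.23128435] 77.06007509874323
[{"dx":-4.0}, {"dx":-4.0}, {"dx":-3.9}, {"dx":-4.0}, {"dx":-4.0}, {"dx":-4.0}, {"dy": -1.5,"dz": 3.4,"roll": 0.079}, {"dy": -1.3,"dz": 3.6,"roll": 0.079}, {"dy": -0.9,"dz": 3.6,"roll": 0.079}, {"dy": -0.7,"dz": 3.8,"roll": 0.079}, {"dy": -0.4,"dz": 3.7,"roll": 0.079}, {"dy": -0.1,"dz": 3.8,"roll": 0.079}, {"dy": 0.2,"dz": 3.7,"roll": 0.079}, {"dy": 0.5,"dz": 3.8,"roll": 0.078}, {"dy": 0.8,"dz": 3.6,"roll": 0.079}, {"dy": 1.1,"dz": 3.6,"roll": 0.079}, {"dy": 1.4,"dz": 3.6,"roll": 0.079}, {"dy": 1.6,"dz": 3.3,"roll": 0.079}, {"dy": 1.9,"dz": 3.3,"roll": 0.079}, {"dy": 2.2,"dz": 3.1,"roll": 0.079}, {"dy": 2.4,"dz": 2.9,"roll": 0.079}, {"dy": 2.6,"dz": 2.7,"roll": 0.079}]
end [0.6    0.1501 0.4703] 4.695505573720273
```

>>> servo_tool(targets=[{"dx": -4.0},{"dx": -4.0},{"dx": -4.0},{"dx": -4.0},{"dx": -4.0},{"dx": -4.0},{"dy": -1.5,"dz": 3.4,"roll": 0.079},{"dy": -1.3,"dz": 3.6,"roll": 0.079},{"dy": -0.9,"dz": 3.6,"roll": 0.079},{"dy": -0.7,"dz": 3.8,"roll": 0.079},{"dy": -0.4,"dz": 3.7,"roll": 0.079},{"dy": -0.1,"dz": 3.8,"roll": 0.079},{"dy": 0.2,"dz": 3.7,"roll": 0.079}])

```text
invalid input
```

```bash
python3 - <<'E'
from plan import *
W=snap('wrist','w1.png');snap('side','sd1.png')
s=r.observe();print(s['time_s'],np.round(s['joint_pos'],3))
p,y,M=pose();print(p,np.degrees(y),M.round(3))
rows(p,y,[(.60,.15,.47,np.radians(4.7),9)],1)
E
```

```text
1.7 [ 1.345  0.238 -0.013  1.319  0.     1.571]
[0.11752556 0.51163888 0.2312914 ] 77.06413432671202 [[-0.     0.224  0.975]
 [-0.     0.975 -0.224]
 [-1.    -0.    -0.   ]]
[{"dx":-2.7,"dy": -2.7,"dz": 6.1,"roll": 0.14}, {"dx":-2.6,"dy": -1.8,"dz": 6.5,"roll": 0.141}, {"dx":-2.7,"dy": -1.0,"dz": 6.6,"roll": 0.14}, {"dx":-2.6,"dy": 0.1,"dz": 6.7,"roll": 0.14}, {"dx":-2.7,"dy": 0.9,"dz": 6.6,"roll": 0.141}, {"dx":-2.6,"dy": 1.9,"dz": 6.5,"roll": 0.14}, {"dx":-2.7,"dy": 2.8,"dz": 6.1,"roll": 0.14}, {"dx":-2.6,"dy": 3.5,"dz": 5.6,"roll": 0.141}, {"dx":-2.7,"dy": 4.4,"dz": 5.1,"roll": 0.14}]
end [0.6    0.1503 0.4703] 4.6995648016890375
```

View pics/w1.png

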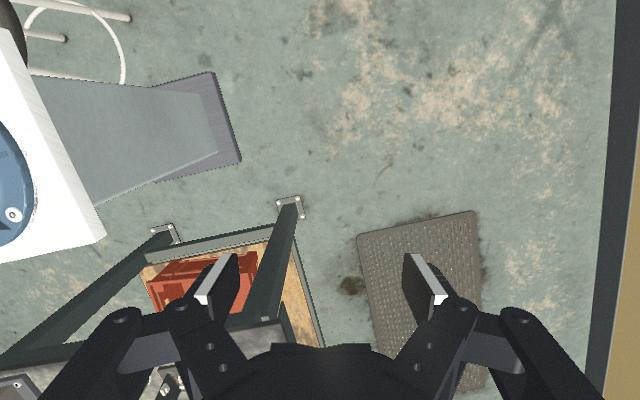

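View pics/sd1.png

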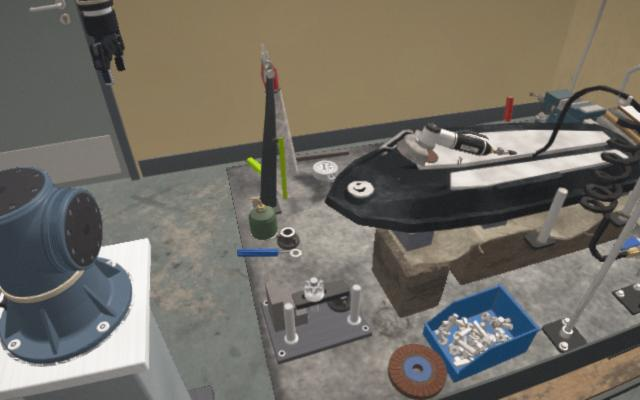

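```bash
sed -i 's/out.append.*/out.append("{\\"dx\\":%g,\\"dy\\":%g,\\"dz\\":%g,\\"roll\\":%g,\\"jaw\\":%d}"%(row["dx"]+0.,row["dy"]+0.,row["dz"]+0.,row["roll"]+0.,JAW))/; s/    print(json.dumps.*/    print("["+",".join(out)+"]")/' plan.py; sed -i 's/^import json/import json\nJAW=0/' plan.py; python3 -c "
import plan
plan.JAW=0
plan.rows((.1,.5,.2),1.3,[(.1,.5,.25,1.3,2)])"
```

```text
[{"dx":-2.5,"dy":0,"dz":0,"roll":0,"jaw":0},{"dx":-2.5,"dy":0,"dz":0,"roll":0,"jaw":0}]
end [0.1  0.5  0.25] 74.48451336700703
```

>>> servo_tool(targets=[{"dx": -4,"dy": 0,"dz": 0,"roll": 0,"jaw": 0},{"dx": -4,"dy": 0,"dz": 0,"roll": 0,"jaw": 0},{"dx": -4,"dy": 0,"dz": 0,"roll": 0,"jaw": 0},{"dx": -4,"dy": 0,"dz": 0,"roll": 0,"jaw": 0},{"dx": -4,"dy": 0,"dz": 0,"roll": 0,"jaw": 0},{"dx": -4,"dy": 0,"dz": 0,"roll": 0,"jaw": 0},{"dx": 0,"dy": -1.5,"dz": 3.4,"roll": 0.079,"jaw": 0},{"dx": 0,"dy": -1.3,"dz": 3.6,"roll": 0.079,"jaw": 0},{"dx": 0,"dy": -0.9,"dz": 3.6,"roll": 0.079,"jaw": 0},{"dx": 0,"dy": -0.7,"dz": 3.8,"roll": 0.079,"jaw": 0},{"dx": 0,"dy": -0.4,"dz": 3.7,"roll": 0.079,"jaw": 0},{"dx": 0,"dy": -0.1,"dz": 3.8,"roll": 0.079,"jaw": 0},{"dx": 0,"dy": 0.2,"dz": 3.7,"roll": 0.079,"jaw": 0}])

```text
time_s: 2.78
ee_pos: [0.3294, 0.352, 0.4715]
ee_rot: [0.27, 0.654, -0.27, 0.654]
ft_force: [0.2, 1.0, -0.3]
opening: 0.0856
```

```bash
python3 - <<'E'
from plan import *
W=snap('wrist','w1.png');snap('side','sd1.png')
s=r.observe();print(s['time_s'],np.round(s['joint_pos'],3))
p,y,M=pose();print(p,np.degrees(y),M.round(3))
rows(p,y,[(.60,.15,.47,np.radians(4.7),9)],1)
E
```

```text
2.8833 [ 8.140e-01  2.110e-01  5.690e-01  1.928e+00 -1.000e-03  1.601e+00]
[0.33151462 0.350603   0.47117371] 44.89987964509981 [[ 0.001  0.708  0.706]
 [-0.001  0.706 -0.708]
 [-1.    -0.     0.001]]
[{"dx":0,"dy":0.5,"dz":3.7,"roll":0.078,"jaw":0},{"dx":0,"dy":0.9,"dz":3.6,"roll":0.078,"jaw":0},{"dx":0,"dy":1.1,"dz":3.6,"roll":0.078,"jaw":0},{"dx":0.1,"dy":1.3,"dz":3.4,"roll":0.078,"jaw":0},{"dx":0,"dy":1.7,"dz":3.4,"roll":0.078,"jaw":0},{"dx":0,"dy":1.9,"dz":3.2,"roll":0.078,"jaw":0},{"dx":0,"dy":2.1,"dz":3,"roll":0.078,"jaw":0},{"dx":0,"dy":2.4,"dz":2.9,"roll":0.078,"jaw":0},{"dx":0,"dy":2.6,"dz":2.7,"roll":0.078,"jaw":0}]
end [0.6001 0.1496 0.4702] 4.678242426916018
```

View pics/w1.png

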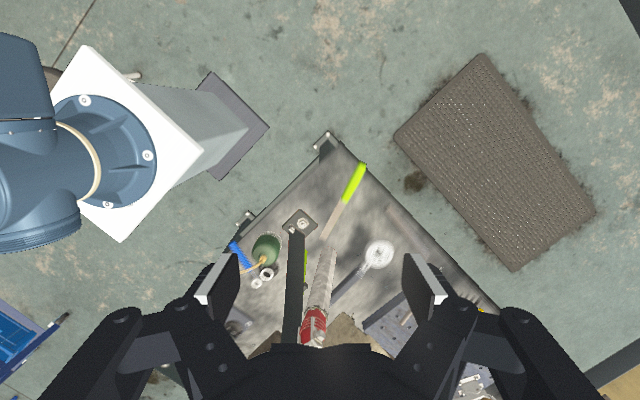

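View pics/sd1.png

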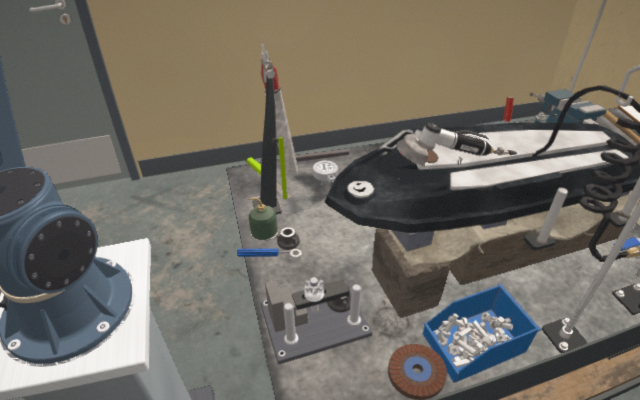

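```bash
python3 - <<'E'
from plan import *
T=r.get_image('top');S=r.get_image('side');W=r.get_image('wrist')
print(T['color'].shape)
cv2.imwrite('pics/w1b.png',cv2.resize(W['color'][190:370,200:440],None,fx=3.3,fy=3.3,interpolation=cv2.INTER_CUBIC))
print(tri([(T,(240,225)),(S,(272,73)),(W,(313,328))]), tri([(T,(240,225)),(S,(272,73))]),tri([(W,(313,328)),(S,(272,73))]))
E
```

```text
(400, 640, 3)
[0.46336194 0.20385223 0.3177681 ] [0.46315141 0.19850816 0.32383645] [0.46428615 0.20767259 0.31833612]
```

View pics/w1b.png

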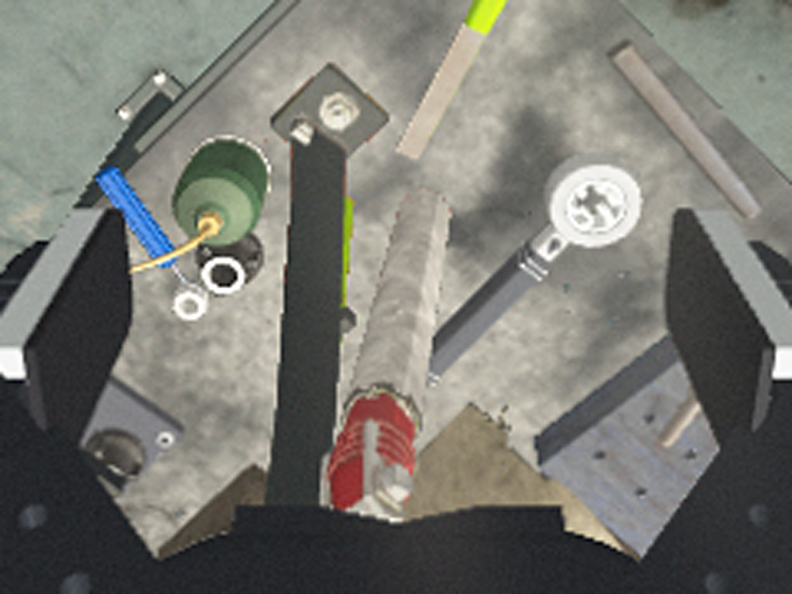

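```bash
python3 - <<'E'
from plan import *
p,y,M=pose();print(p,np.degrees(y))
rows(p,y,[(.605,.12,.47,np.radians(4.7),10)],1)
E
```

```text
[0.32820127 0.3534113  0.4713081 ] 45.36251464592909
[{"dx":0,"dy":0.3,"dz":3.6,"roll":0.071,"jaw":0},{"dx":0,"dy":0.5,"dz":3.6,"roll":0.071,"jaw":0},{"dx":0,"dy":0.8,"dz":3.5,"roll":0.071,"jaw":0},{"dx":0.1,"dy":1.1,"dz":3.5,"roll":0.071,"jaw":0},{"dx":0,"dy":1.2,"dz":3.4,"roll":0.071,"jaw":0},{"dx":0,"dy":1.6,"dz":3.3,"roll":0.071,"jaw":0},{"dx":0,"dy":1.7,"dz":3.1,"roll":0.071,"jaw":0},{"dx":0,"dy":2,"dz":3.1,"roll":0.071,"jaw":0},{"dx":0,"dy":2.2,"dz":2.9,"roll":0.071,"jaw":0},{"dx":0,"dy":2.3,"dz":2.7,"roll":0.071,"jaw":0}]
end [0.6046 0.1199 0.4703] 4.682511191640646
```

>>> servo_tool(targets=[{"dx": 0,"dy": 0.3,"dz": 3.6,"roll": 0.071,"jaw": 0},{"dx": 0,"dy": 0.5,"dz": 3.6,"roll": 0.071,"jaw": 0},{"dx": 0,"dy": 0.8,"dz": 3.5,"roll": 0.071,"jaw": 0},{"dx": 0,"dy": 1.1,"dz": 3.5,"roll": 0.071,"jaw": 0},{"dx": 0,"dy": 1.2,"dz": 3.4,"roll": 0.071,"jaw": 0},{"dx": 0,"dy": 1.6,"dz": 3.3,"roll": 0.071,"jaw": 0},{"dx": 0,"dy": 1.7,"dz": 3.1,"roll": 0.071,"jaw": 0},{"dx": 0,"dy": 2,"dz": 3.1,"roll": 0.071,"jaw": 0},{"dx": 0,"dy": 2.2,"dz": 2.9,"roll": 0.071,"jaw": 0},{"dx": 0,"dy": 2.3,"dz": 2.7,"roll": 0.071,"jaw": 0},{"dx": 0,"dy": 0,"dz": 0,"roll": 0,"jaw": 0},{"dx": 0,"dy": 0,"dz": 0,"roll": 0,"jaw": 0}])

```text
time_s: 4.03
ee_pos: [0.6063, 0.1205, 0.4692]
ee_rot: [0.478, 0.521, -0.48, 0.52]
ft_force: [0.0, 0.7, 0.2]
opening: 0.0856
```

```bash
python3 - <<'E'
from plan import *
W=snap('wrist','w2.png');snap('top','tp2.png');snap('side','sd2.png')
s=r.observe();print(s['time_s'],np.round(s['joint_pos'],4))
p,y,M=pose();print(p,np.degrees(y),M.round(3),np.hypot(*p[:2]))
for n,q in [('wrench','wrench'),('wrench','wrench_grip'),('w','socket_mouth')]:
    print(q,[(np.round(d['location'],0).tolist(),round(d['conf'],2)) for d in r.find_in(W,q)][:3])
np.save('w2.npy',np.array([W['extrinsics']]));print(np.round(W['extrinsics'],4).tolist())
E
```

```text
4.1833 [1.9860e-01 5.3610e-01 1.0914e+00 2.1259e+00 2.0000e-04 1.6845e+00]
[0.60383479 0.12157379 0.47172279] 4.86227959609145 [[ 0.     0.996  0.085]
 [ 0.     0.085 -0.996]
 [-1.     0.    -0.   ]] 0.6159518199588202
wrench [([325.0, 79.0], 0.58)]
wrench_grip [([243.0, 264.0], 0.69), ([327.0, 81.0], 0.67), ([234.0, 246.0], 0.49)]
socket_mouth [([320.0, 58.0], 0.58)]
[[0.9966, 0.0785, 0.0239, 0.6002], [0.082, -0.9467, -0.3114, 0.1993], [-0.0018, 0.3123, -0.95, 0.6132], [0.0, 0.0, 0.0, 1.0]]
```

View pics/w2.png

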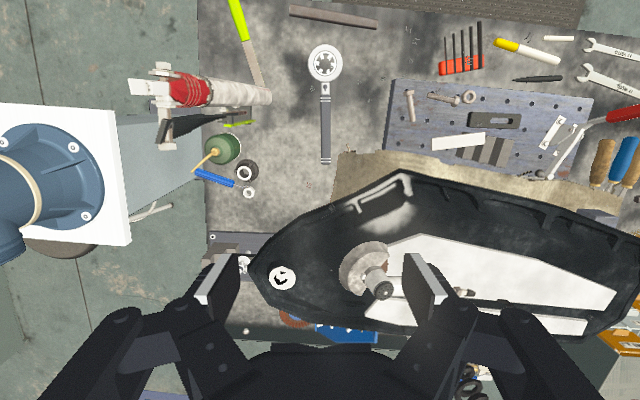

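View pics/sd2.png

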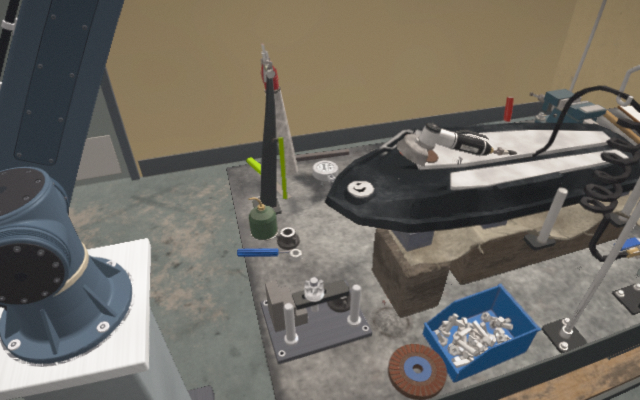

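View pics/tp2.png

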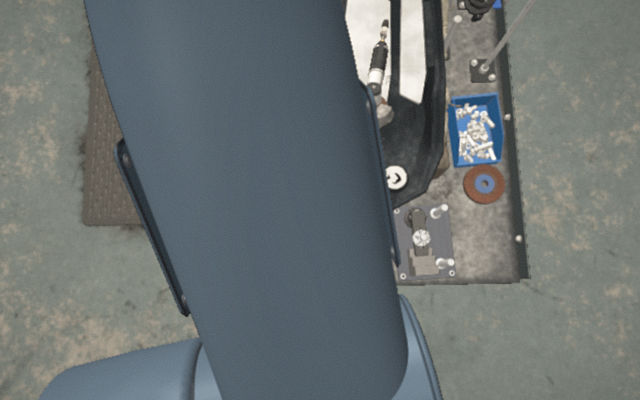

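```bash
python3 - <<'E'
import numpy as np
from scipy.optimize import least_squares
D=[(.238,-.013,.525,.2313),(.211,.569,np.hypot(.3315,.3506),.4712),(.5361,1.0914,.616,.4717)]
A=[];b=[]
for j2,j3,rr,z in D:
    e=j3-j2
    A.append([np.sin(j2),np.cos(e),-np.sin(e),1,0]);b.append(rr)
    A.append([np.cos(j2),np.sin(e),np.cos(e),0,1]);b.append(z)
A=np.array(A);b=np.array(b)
print(np.linalg.svd(A)[1]);x=np.linalg.lstsq(A,b,rcond=None);print(x)
# r0=0,b=0
for cols in ([0,1,4],[0,1,2,4],[0,1,3,4]):
    x=np.linalg.lstsq(A[:,cols],b,rcond=None);print(cols,x[0],b-A[:,cols]@x[0])
E
```

```text
[2.94369705 2.41370024 0.56607308 0.41719438 0.11920119]
(array([ 5.71524006e-01,  3.96312369e-01,  2.45739369e-02,  2.52697804e-04,
       -2.49492511e-01]), array([3.39113131e-09]), np.int32(5), array([2.94369705, 2.41370024, 0.56607308, 0.41719438, 0.11920119]))
[0, 1, 4] [ 0.55138409  0.39738911 -0.20829127] [ 0.01006924  0.00245053 -0.00516854  0.00108996 -0.00331819 -0.00354049]
[0, 1, 2, 4] [ 0.57188834  0.39646268  0.02463463 -0.24992096] [ 1.39910429e-05  6.11585847e-05  3.68059277e-05 -7.80219110e-05
 -1.69300944e-05  1.68633262e-05]
[0, 1, 3, 4] [ 0.53820519  0.3909806   0.01061228 -0.19460579] [ 8.77171020e-03 -1.92413509e-05 -7.01844470e-03  2.53665592e-03
 -1.75326551e-03 -2.51741457e-03]
```

```bash
python3 - <<'E'
from plan import *
W=r.get_image('wrist')
f=lambda v:np.round(v,4).tolist()
a=atz(W,(324.5,62.5),.022);e=atz(W,(326,163),.012);print('head',f(a),'end',f(e),np.linalg.norm(e-a),np.degrees(np.arctan2(e[1]-a[1],e[0]-a[0])))
for uv,z in [((345,150),.1),((345,150),.15),((405,170),.2),((405,170),.25),((330,207),.2),((330,207),.25),((250,262),.2),((265,250),.2)]: print(uv,z,f(atz(W,uv,z)))
cv2.imwrite('pics/w2b.png',cv2.resize(W['color'][30:230,240:440],None,fx=3,fy=3,interpolation=cv2.INTER_CUBIC))
E
```

```text
head [0.599, 0.2816, 0.022] end [0.6198, 0.0861, 0.012] 0.19675918641637585 -83.94145571726807
(345, 150) 0.1 [0.6486, 0.1293, 0.1]
(345, 150) 0.15 [0.6436, 0.1362, 0.15]
(405, 170) 0.2 [0.7316, 0.121, 0.2]
(405, 170) 0.25 [0.7154, 0.1305, 0.25]
(330, 207) 0.2 [0.6251, 0.0531, 0.2]
(330, 207) 0.25 [0.6217, 0.0707, 0.25]
(250, 262) 0.2 [0.5012, -0.0552, 0.2]
(265, 250) 0.2 [0.5258, -0.0305, 0.2]
```

View pics/w2b.png

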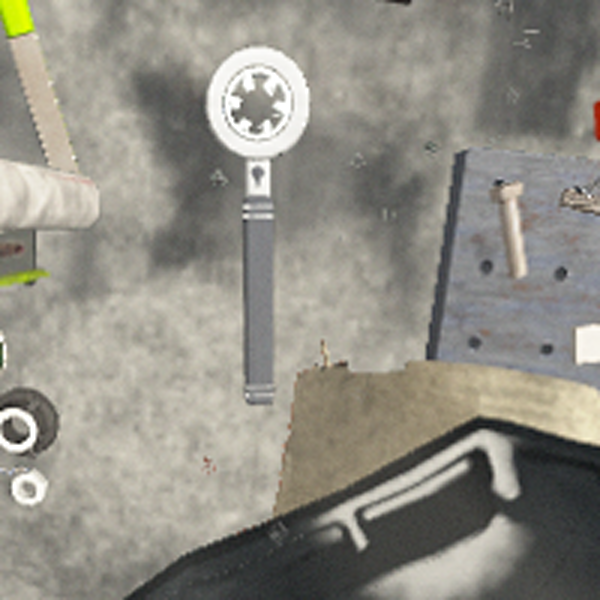

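```bash
python3 - <<'E'
from plan import *
p,y,M=pose();print(p,np.degrees(y))
rows(p,y,[(.608,.181,.40,np.radians(5.5),2),(.608,.181,.14,np.radians(5.5),7)],1)
E
```

```text
[0.60368444 0.12095922 0.47233618] 4.808422206990576
[{"dx":3.6,"dy":0.5,"dz":-3,"roll":-0.006,"jaw":0},{"dx":3.6,"dy":0.5,"dz":-2.9,"roll":-0.006,"jaw":0},{"dx":3.7,"dy":0,"dz":0,"roll":0,"jaw":0},{"dx":3.7,"dy":0,"dz":0,"roll":0,"jaw":0},{"dx":3.8,"dy":0,"dz":0,"roll":0,"jaw":0},{"dx":3.7,"dy":0,"dz":0,"roll":0,"jaw":0},{"dx":3.7,"dy":0,"dz":0,"roll":0,"jaw":0},{"dx":3.7,"dy":0,"dz":0,"roll":0,"jaw":0},{"dx":3.7,"dy":0,"dz":0,"roll":0,"jaw":0}]
end [0.6085 0.1806 0.1403] 5.495971561147564
```

```bash
python3 - <<'E'
from plan import *
W=r.get_image('wrist');S=r.get_image('side')
print(tri([(W,(269,92)),(S,(294,165))]),tri([(W,(230,88)),(S,(276,90))]))
E
```

```text
[0.50520071 0.21742275 0.08571466] [0.48426513 0.21470492 0.27582601]
```

>>> servo_tool(targets=[{"dx": 3.6,"dy": 0.5,"dz": -3,"roll": -0.006,"jaw": 0},{"dx": 3.6,"dy": 0.5,"dz": -2.9,"roll": -0.006,"jaw": 0},{"dx": 3.7,"dy": 0,"dz": 0,"roll": 0,"jaw": 0},{"dx": 3.7,"dy": 0,"dz": 0,"roll": 0,"jaw": 0},{"dx": 3.8,"dy": 0,"dz": 0,"roll": 0,"jaw": 0},{"dx": 3.7,"dy": 0,"dz": 0,"roll": 0,"jaw": 0},{"dx": 3.7,"dy": 0,"dz": 0,"roll": 0,"jaw": 0},{"dx": 3.7,"dy": 0,"dz": 0,"roll": 0,"jaw": 0},{"dx": 3.7,"dy": 0,"dz": 0,"roll": 0,"jaw": 0},{"dx": 0,"dy": 0,"dz": 0,"roll": 0,"jaw": 0}])

```text
time_s: 5.32
ee_pos: [0.6047, 0.1719, 0.1402]
ee_rot: [0.472, 0.525, -0.479, 0.521]
ft_force: [-0.4, 0.4, -0.8]
opening: 0.0854
```

```bash
python3 - <<'E'
from plan import *
W=snap('wrist','w3.png')
import pickle;pickle.dump(W,open('w3.pkl','wb'))
p,y,M=pose();s=r.observe();print(s['time_s'],p,np.degrees(y),s['joint_pos'],s['ft_force'])
E
```

```text
5.3667 [0.60639675 0.17242884 0.14434434] 5.40175410600279 [ 2.77078826e-01  4.60717366e-01  9.62068624e-02  1.21330638e+00
 -8.43797900e-05  1.75359237e+00] [-0.0084613  -0.18311356  1.03393255]
```

View pics/w3.png

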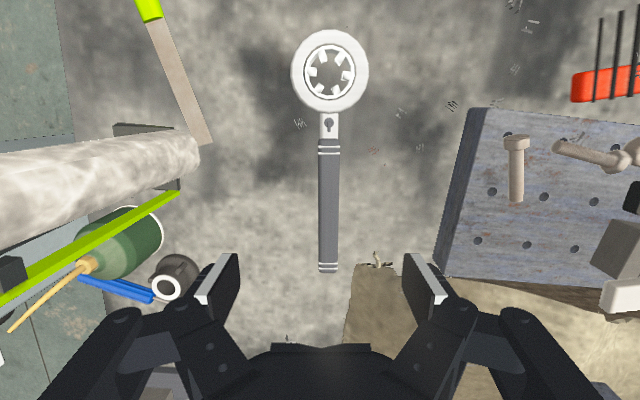

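```bash
python3 - <<'E'
from plan import *
import pickle;W=pickle.load(open('w3.pkl','rb'))
f=lambda v:np.round(v,4).tolist()
a=atz(W,(330,71),.022);e=atz(W,(328,268),.02);print('head',f(a),'end',f(e),np.linalg.norm(e-a),np.degrees(np.arctan2(e[1]-a[1],e[0]-a[0])))
n=atz(W,(328.5,150),.024);print(f(n), np.degrees(np.arctan2(e[1]-n[1],e[0]-n[0])))
for uv in [(352,278),(345,300)]:
    for z in (0,.1): print(uv,z,f(atz(W,uv,z)))
cv2.imwrite('pics/w3b.png',cv2.resize(W['color'][20:130,270:390],None,fx=6,fy=5.4,interpolation=cv2.INTER_CUBIC))
p,y,M=pose()
g=a+(e-a)/np.linalg.norm(e-a)*.1;print(g)
E
```

```text
head [0.6016, 0.28, 0.022] end [0.6197, 0.0882, 0.02] 0.19269250441887917 -84.62244553091685
[0.6071, 0.2135, 0.024] -84.29653846705128
(352, 278) 0 [0.6504, 0.0654, 0.0]
(352, 278) 0.1 [0.6322, 0.1307, 0.1]
(345, 300) 0 [0.646, 0.0341, 0.0]
(345, 300) 0.1 [0.6294, 0.1105, 0.1]
[0.61096637 0.18048133 0.02096208]
```

View pics/w3b.png

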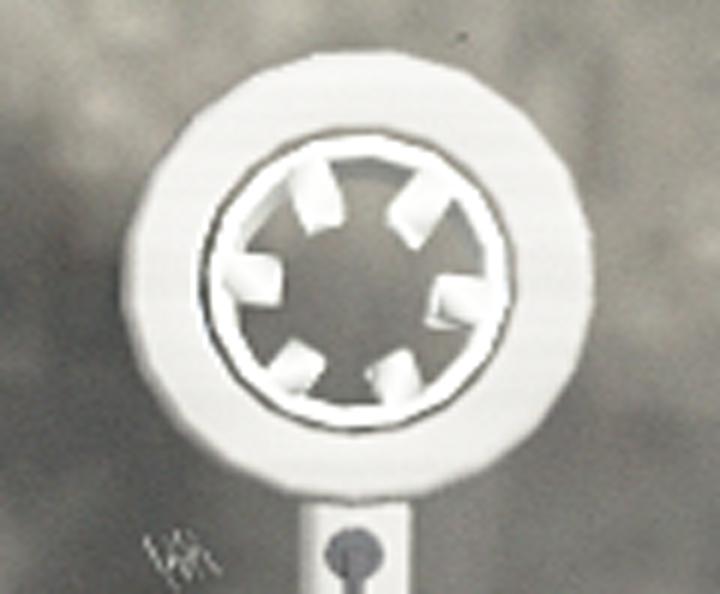

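```bash
python3 - <<'E'
from plan import *
import pickle;W=pickle.load(open('w3.pkl','rb'))
k=[(316,190),(420,205),(465,298),(398,378),(297,370),(250,277)]
c=(358,280)
for z in (.022,.015):
    C=atz(W,(270+c[0]/6,20+c[1]/5.4),z)
    an=[]
    for u,v in k:
        q=atz(W,(270+u/6,20+v/5.4),z)-C; an.append(np.degrees(np.arctan2(q[1],q[0]))); print(np.hypot(*q[:2]).round(4),end=' ')
    an=np.array(an);print(np.round(an,1),np.round(an%60,1), C)
p,y,M=pose();print(p,np.degrees(y))
rows(p,y,[(.6108,.1855,.06,np.radians(5.6),3),(.6108,.1855,.005,np.radians(5.6),3)],2)
E
```

```text
0.0143 0.0138 0.0155 0.0157 0.0159 0.0153 [ 120.2   57.    -4.4  -62.5 -117.6 -176.3] [ 0.2 57.  55.6 57.5  2.4  3.7] [0.60138239 0.27934258 0.022     ]
0.0146 0.0142 0.0159 0.0161 0.0163 0.0157 [ 120.2   57.    -4.4  -62.5 -117.6 -176.3] [ 0.2 57.  55.6 57.5  2.4  3.7] [0.60145092 0.28009684 0.015     ]
[0.60639675 0.17242884 0.14434434] 5.40175410600279
[{"dx":2.81,"dy":0.19,"dz":-0.42,"roll":-0.001,"jaw":0},{"dx":2.81,"dy":0.18,"dz":-0.42,"roll":-0.001,"jaw":0},{"dx":2.81,"dy":0.19,"dz":-0.42,"roll":-0.001,"jaw":0},{"dx":1.83,"dy":0,"dz":0,"roll":0,"jaw":0},{"dx":1.84,"dy":0,"dz":0,"roll":0,"jaw":0},{"dx":1.83,"dy":0,"dz":0,"roll":0,"jaw":0}]
end [0.6108 0.1855 0.005 ] 5.573641444542037
```

>>> servo_tool(targets=[{"dx": 2.8,"dy": 0.2,"dz": -0.4,"roll": -0.001,"jaw": 0},{"dx": 2.8,"dy": 0.2,"dz": -0.4,"roll": -0.001,"jaw": 0},{"dx": 2.8,"dy": 0.2,"dz": -0.5,"roll": -0.001,"jaw": 0},{"dx": 1.8,"dy": 0,"dz": 0,"roll": 0,"jaw": 0},{"dx": 1.8,"dy": 0,"dz": 0,"roll": 0,"jaw": 0},{"dx": 1.8,"dy": 0,"dz": 0,"roll": 0,"jaw": 0},{"dx": 0,"dy": 0,"dz": 0,"roll": 0,"jaw": 0},{"dx": 0,"dy": 0,"dz": 0,"roll": 0,"jaw": 0},{"dx": 0,"dy": 0,"dz": 0,"roll": 0,"jaw": 0}])

```text
time_s: 6.12
ee_pos: [0.6156, 0.1871, 0.0119]
ee_rot: [0.476, 0.523, -0.474, 0.524]
ft_force: [0.3, 0.1, -0.1]
opening: 0.085
```

```bash
python3 - <<'E'
from plan import *
W=snap('wrist','w4.png')
p,y,M=pose();s=r.observe();print(s['time_s'],p,np.degrees(y),s['ft_force'])
E
```

```text
6.1667 [0.61551377 0.18705333 0.01178848] 5.560442092813968 [-0.42067543  0.7867367  -1.15473795]
```

View pics/w4.png

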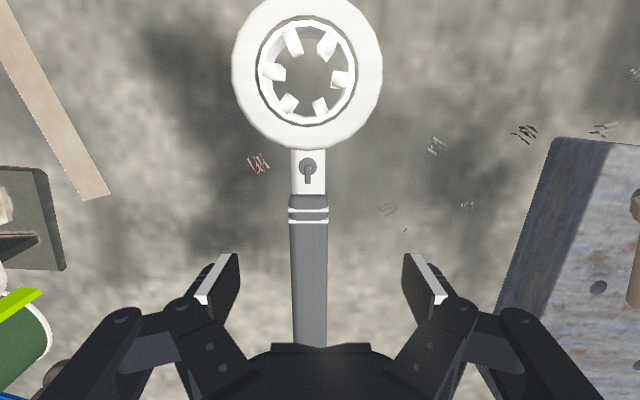

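>>> servo_tool(targets=[{"dx": 0.3,"dy": -0.45,"dz": 0,"roll": 0,"jaw": 0},{"dx": 0.3,"dy": 0,"dz": 0,"roll": 0,"jaw": 0},{"dx": 0,"dy": 0,"dz": 0,"roll": 0,"jaw": 0},{"dx": 0,"dy": 0,"dz": 0,"roll": 0,"jaw": 255},{"dx": 0,"dy": 0,"dz": 0,"roll": 0,"jaw": 255},{"dx": 0,"dy": 0,"dz": 0,"roll": 0,"jaw": 255},{"dx": 0,"dy": 0,"dz": 0,"roll": 0,"jaw": 255},{"dx": 0,"dy": 0,"dz": 0,"roll": 0,"jaw": 255},{"dx": 0,"dy": 0,"dz": 0,"roll": 0,"jaw": 255},{"dx": 0,"dy": 0,"dz": 0,"roll": 0,"jaw": 255}], grip_force=100)

```text
time_s: 7.0
ee_pos: [0.6095, 0.1861, 0.0036]
ee_rot: [0.475, 0.524, -0.475, 0.524]
ft_force: [-1.1, -1.1, 4.3]
opening: 0.0182
```

```bash
python3 - <<'E'
from plan import *
W=snap('wrist','w5.png')
import pickle;pickle.dump(W,open('w5.pkl','wb'))
p,y,M=pose();s=r.observe();print(s['time_s'],p,np.degrees(y),s['ft_force'],s['opening'])
E
```

```text
7.05 [0.6095006  0.18614056 0.00356783] 5.560209432654393 [-1.75770022 -0.54582018  4.77211594] 0.0179578154090421
```

View pics/w5.png

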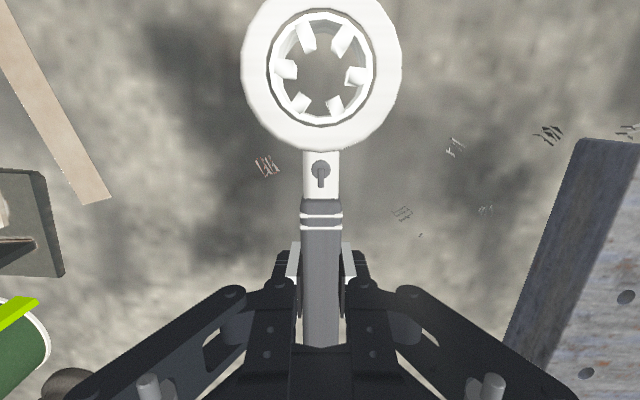

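```bash
python3 - <<'E'
from plan import *
import pickle;W=pickle.load(open('w5.pkl','rb'))
import plan;plan.JAW=255
p,y,M=pose()
a=atz(W,(321.5,71),.022);print(a,M.T@(a-p))
rows(p,y,[(p[0],p[1],.02,y,2),(p[0],p[1],.445,y,11)],1)
rows((p[0],p[1],.445),y,[(.375,-.238,.445,y,13)],1)
E
```

```text
[0.60112739 0.27871815 0.022     ] [-0.01843498  0.00064313 -0.0929527 ]
[{"dx":-0.8,"dy":0,"dz":0,"roll":0,"jaw":255},{"dx":-0.8,"dy":0,"dz":0,"roll":0,"jaw":255},{"dx":-3.9,"dy":0,"dz":0,"roll":0,"jaw":255},{"dx":-3.8,"dy":0,"dz":0,"roll":0,"jaw":255},{"dx":-3.9,"dy":0,"dz":0,"roll":0,"jaw":255},{"dx":-3.9,"dy":0,"dz":0,"roll":0,"jaw":255},{"dx":-3.8,"dy":0,"dz":0,"roll":0,"jaw":255},{"dx":-3.9,"dy":0,"dz":0,"roll":0,"jaw":255},{"dx":-3.9,"dy":0,"dz":0,"roll":0,"jaw":255},{"dx":-3.8,"dy":0,"dz":0,"roll":0,"jaw":255},{"dx":-3.9,"dy":0,"dz":0,"roll":0,"jaw":255},{"dx":-3.9,"dy":0,"dz":0,"roll":0,"jaw":255},{"dx":-3.8,"dy":0,"dz":0,"roll":0,"jaw":255}]
end [0.6095 0.1861 0.4446] 5.560209432654393
[{"dx":0,"dy":-2.1,"dz":3.1,"roll":0,"jaw":255},{"dx":0,"dy":-2.1,"dz":3,"roll":0,"jaw":255},{"dx":0,"dy":-2.1,"dz":3.1,"roll":0,"jaw":255},{"dx":0,"dy":-2.1,"dz":3.1,"roll":0,"jaw":255},{"dx":0,"dy":-2.2,"dz":3.1,"roll":0,"jaw":255},{"dx":0,"dy":-2.1,"dz":3,"roll":0,"jaw":255},{"dx":0,"dy":-2.1,"dz":3.1,"roll":0,"jaw":255},{"dx":0,"dy":-2.1,"dz":3.1,"roll":0,"jaw":255},{"dx":0,"dy":-2.1,"dz":3.1,"roll":0,"jaw":255},{"dx":0,"dy":-2.1,"dz":3,"roll":0,"jaw":255},{"dx":0,"dy":-2.1,"dz":3.1,"roll":0,"jaw":255},{"dx":0,"dy":-2.1,"dz":3.1,"roll":0,"jaw":255},{"dx":0,"dy":-2.1,"dz":3,"roll":0,"jaw":255}]
end [ 0.3754 -0.2375  0.445 ] 5.560209432654393
```

>>> servo_tool(targets=[{"dx": -0.8,"dy": 0,"dz": 0,"roll": 0,"jaw": 255},{"dx": -0.8,"dy": 0,"dz": 0,"roll": 0,"jaw": 255},{"dx": -2,"dy": 0,"dz": 0,"roll": 0,"jaw": 255},{"dx": -3,"dy": 0,"dz": 0,"roll": 0,"jaw": 255},{"dx": -3.8,"dy": 0,"dz": 0,"roll": 0,"jaw": 255},{"dx": -3.9,"dy": 0,"dz": 0,"roll": 0,"jaw": 255},{"dx": -3.8,"dy": 0,"dz": 0,"roll": 0,"jaw": 255},{"dx": -3.8,"dy": 0,"dz": 0,"roll": 0,"jaw": 255},{"dx": -3.8,"dy": 0,"dz": 0,"roll": 0,"jaw": 255},{"dx": -3.8,"dy": 0,"dz": 0,"roll": 0,"jaw": 255},{"dx": -3.8,"dy": 0,"dz": 0,"roll": 0,"jaw": 255},{"dx": -3.8,"dy": 0,"dz": 0,"roll": 0,"jaw": 255},{"dx": -3.8,"dy": 0,"dz": 0,"roll": 0,"jaw": 255},{"dx": -2,"dy": 0,"dz": 0,"roll": 0,"jaw": 255},{"dx": 0,"dy": 0,"dz": 0,"roll": 0,"jaw": 255},{"dx": 0,"dy": 0,"dz": 0,"roll": 0,"jaw": 255}])

```text
time_s: 8.38
ee_pos: [0.61, 0.1863, 0.4324]
ee_rot: [0.476, 0.523, -0.475, 0.524]
ft_force: [-0.0, 0.2, -6.2]
opening: 0.0181
```

```bash
python3 - <<'E'
from plan import *
import plan;plan.JAW=255
W=snap('wrist','w6.png')
import pickle;pickle.dump(W,open('w6.pkl','wb'))
p,y,M=pose();s=r.observe();print(s['time_s'],p,np.degrees(y),s['ft_force'],s['torque'],s['opening'])
E
```

```text
8.4333 [0.60965281 0.18616094 0.43087822] 5.55462259450033 [-0.08764444 -1.36324891 -4.59407947] [-0.12485279 -0.00806938  0.01148782] 0.01790643230033796
```

View pics/w6.png

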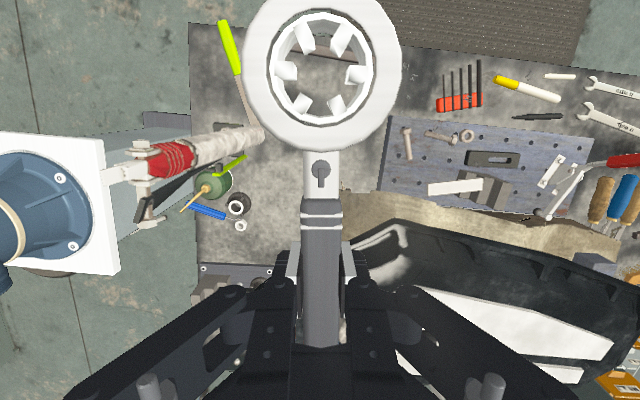

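>>> servo_tool(targets=[{"dx": -1.5,"dy": -2.1,"dz": 3.1,"roll": 0,"jaw": 255},{"dx": -1,"dy": -2.1,"dz": 3.1,"roll": 0,"jaw": 255},{"dx": 0,"dy": -2.1,"dz": 3.1,"roll": 0,"jaw": 255},{"dx": 0,"dy": -2.1,"dz": 3.1,"roll": 0,"jaw": 255},{"dx": 0,"dy": -2.1,"dz": 3.1,"roll": 0,"jaw": 255},{"dx": 0,"dy": -2.1,"dz": 3.1,"roll": 0,"jaw": 255},{"dx": 0,"dy": -2.1,"dz": 3.1,"roll": 0,"jaw": 255},{"dx": 0,"dy": -2.1,"dz": 3.1,"roll": 0,"jaw": 255},{"dx": 0,"dy": -2.1,"dz": 3.1,"roll": 0,"jaw": 255},{"dx": 0,"dy": -2.1,"dz": 3.1,"roll": 0,"jaw": 255},{"dx": 0,"dy": -2.1,"dz": 3.1,"roll": 0,"jaw": 255},{"dx": 2,"dy": -2.1,"dz": 3.1,"roll": 0,"jaw": 255},{"dx": 2.7,"dy": -1.5,"dz": 2.5,"roll": 0,"jaw": 255},{"dx": 3.5,"dy": 0,"dz": 0,"roll": 0,"jaw": 255},{"dx": 3.5,"dy": 0,"dz": 0,"roll": 0,"jaw": 255},{"dx": 3.5,"dy": 0,"dz": 0,"roll": 0,"jaw": 255},{"dx": 3.5,"dy": 0,"dz": 0,"roll": 0,"jaw": 255},{"dx": 0,"dy": 0,"dz": 0,"roll": 0,"jaw": 255},{"dx": 0,"dy": 0,"dz": 0,"roll": 0,"jaw": 255}])

```text
time_s: 10.02
ee_pos: [0.3801, -0.2329, 0.2684]
ee_rot: [0.475, 0.526, -0.476, 0.522]
ft_force: [-0.5, 0.3, -2.5]
opening: 0.018
```

```bash
python3 - <<'E'
from plan import *
import plan;plan.JAW=255
W=snap('wrist','w7.png')
import pickle;pickle.dump(W,open('w7.pkl','wb'))
p,y,M=pose();s=r.observe();print(s['time_s'],p,np.degrees(y),s['ft_force'],s['torque'],s['opening'])
print(proj(W,(.453,-.143,.0925)))
for q in ['nut_top','washer_top','socket_mouth']:
    print(q,[(np.round(d['location'],0).tolist(),round(d['conf'],2)) for d in r.find_in(W,q)][:3])
E
```

```text
10.0667 [ 0.38173497 -0.23384585  0.27067927] 5.560145517823978 [-0.13114744 -0.7095261  -3.79798915] [-0.12905388 -0.05640379 -0.00210874] 0.01791385087712782
[396.5503556  104.22176421]
nut_top [([398.0, 110.0], 0.74)]
washer_top [([401.0, 114.0], 0.65)]
socket_mouth [([313.0, 50.0], 0.65)]
```

View pics/w7.png

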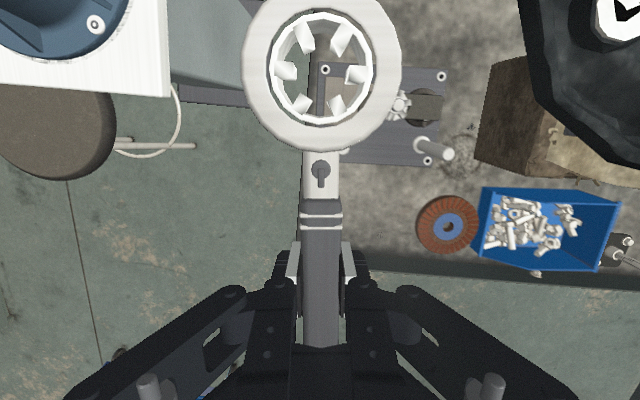

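```bash
python3 - <<'E'
from plan import *
import plan;plan.JAW=255
import pickle;W=pickle.load(open('w7.pkl','rb'))
p,y,M=pose()
for q in [(.36,-.235,.15),(.345,-.235,.15),(.35,-.25,.15),(.345,-.24,.19)]:
    V=dict(W);E=np.array(W['extrinsics']).copy();E[:3,3]+=np.array(q)-p;V['extrinsics']=E
    print(q,proj(V,(.453,-.143,.0925)),proj(V,(.453+.033,-.143,.0925)),E[:3,3])
rows(p,y,[(.345,-.24,.15,y,5)],1)
E
```

```text
(0.36, -0.235, 0.15) [477.34889059 105.73982225] [524.57293625 111.23969077] [ 0.34982128 -0.1548483   0.29014145]
(0.345, -0.235, 0.15) [498.96667112 108.23528444] [545.61112955 113.74887573] [ 0.33482128 -0.1548483   0.29014145]
(0.35, -0.25, 0.15) [497.91944666  83.57148009] [545.71409966  89.47834772] [ 0.33982128 -0.1698483   0.29014145]
(0.345, -0.24, 0.19) [471.05381198 101.53003398] [510.68351718 106.14066151] [ 0.33482128 -0.1598483   0.33014145]
[{"dx":2.5,"dy":-0.8,"dz":0,"roll":0,"jaw":255},{"dx":2.4,"dy":-0.8,"dz":0.1,"roll":0,"jaw":255},{"dx":2.5,"dy":-0.7,"dz":0,"roll":0,"jaw":255},{"dx":2.4,"dy":-0.8,"dz":0,"roll":0,"jaw":255},{"dx":2.5,"dy":-0.8,"dz":0,"roll":0,"jaw":255}]
end [ 0.3447 -0.2396  0.1496] 5.570736094513079
```

>>> servo_tool(targets=[{"dx": 2.4,"dy": -0.4,"dz": 0,"roll": 0,"jaw": 255},{"dx": 2.4,"dy": -0.4,"dz": 0,"roll": 0,"jaw": 255},{"dx": 2.4,"dy": -0.5,"dz": 0,"roll": 0,"jaw": 255},{"dx": 2.4,"dy": -0.5,"dz": 0,"roll": 0,"jaw": 255},{"dx": 2.4,"dy": -0.4,"dz": 0,"roll": 0,"jaw": 255},{"dx": 0,"dy": 0,"dz": 0,"roll": 0,"jaw": 255},{"dx": 0,"dy": 0,"dz": 0,"roll": 0,"jaw": 255},{"dx": 0,"dy": 0,"dz": 0,"roll": 0,"jaw": 255}])

```text
time_s: 10.88
ee_pos: [0.362, -0.2372, 0.1526]
ee_rot: [0.475, 0.523, -0.475, 0.525]
ft_force: [0.4, -0.3, -3.3]
opening: 0.0179
```

```bash
python3 - <<'E'
from plan import *
W=snap('wrist','w8.png');T=snap('top','tp8.png');S=snap('side','sd8.png')
import pickle;pickle.dump((W,T,S),open('w8.pkl','wb'))
p,y,M=pose();s=r.observe();print(s['time_s'],p,np.degrees(y),s['ft_force'],s['torque'],s['opening'])
u=proj(W,(.453,-.143,.0815)).astype(int);print(u)
c=W['color'][u[1]-55:u[1]+55,u[0]-65:u[0]+65];print(u[0]-65,u[1]-55)
cv2.imwrite('pics/w8b.png',cv2.resize(c,None,fx=6,fy=5.4,interpolation=cv2.INTER_CUBIC))
for q in ['nut_top','washer_top','socket_mouth']:
    print(q,[(np.round(d['location'],0).tolist(),round(d['conf'],2)) for d in r.find_in(W,q)][:3])
E
```

```text
11.0333 [ 0.36178546 -0.23707405  0.15226753] 5.572360425511961 [ 0.17914871 -0.08983004 -4.09501937] [-0.05514173  0.02645521  0.0219128 ] 0.01782039195076051
[458  98]
393 43
nut_top [([446.0, 98.0], 0.96)]
washer_top []
socket_mouth [([312.0, 51.0], 0.78)]
```

View pics/w8b.png

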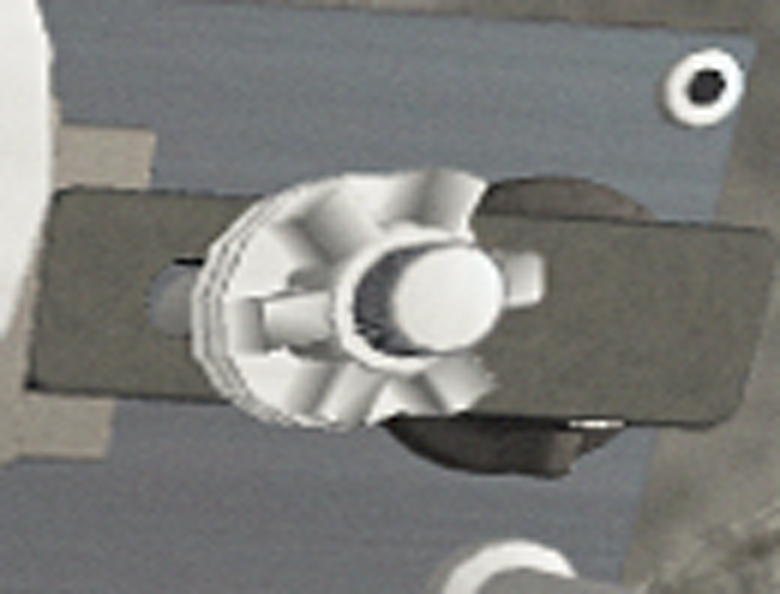

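View pics/w8.png

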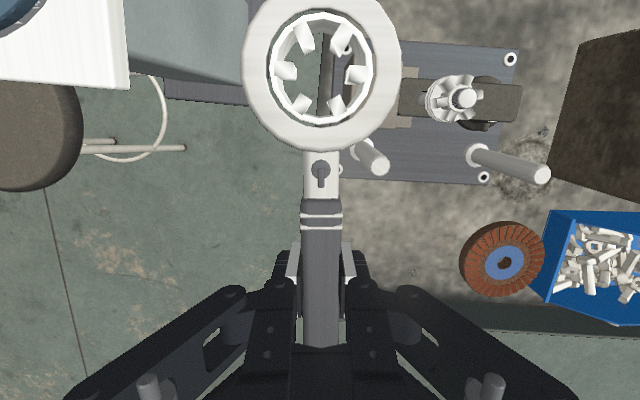

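View pics/sd8.png

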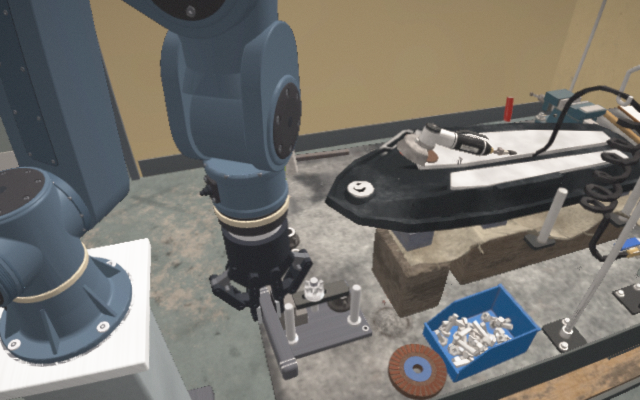

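```bash
python3 - <<'E'
from plan import *
import pickle;W,T,S=pickle.load(open('w8.pkl','rb'))
px=lambda u,v:(393+u/6,43+v/5.4)
C=atz(W,px(450,298),.0925);print('axis wrist',C)
for n,(u,v) in dict(R=(543,278),L=(263,323),UR=(465,185),UL=(295,225),LL=(310,400),LR=(478,395)).items():
    q=atz(W,px(u,v),.0815)-C;print(n,np.hypot(*q[:2]).round(4),np.degrees(np.arctan2(q[1],q[0])).round(1))
for n,(u,v),z in [('hole',(708,87),.012),('strapTL',(75,188),.056),('strapTR',(770,230),.056),('strapBL',(35,385),.056),('strapBR',(715,428),.056)]:
    print(n,atz(W,px(u,v),z))
for n,uv in [('pA',(383,168)),('pB',(541,173))]: print(n,atz(W,uv,.105))
a=atz(W,(321.5,71),.1523+.0185);p=np.array([.36178546,-.23707405,.15226753]);print('head',a)
pt=proj(T,C).astype(int);print(pt, proj(T,C))
cv2.imwrite('pics/tp8b.png',cv2.resize(T['color'][pt[1]-30:pt[1]+30,pt[0]-40:pt[0]+40],None,fx=9,fy=9,interpolation=cv2.INTER_CUBIC))
ps=proj(S,C).astype(int);print(ps,proj(S,C))
cv2.imwrite('pics/sd8b.png',cv2.resize(S['color'][ps[1]-30:ps[1]+30,ps[0]-40:ps[0]+40],None,fx=9,fy=9,interpolation=cv2.INTER_CUBIC))
E
```

```text
axis wrist [ 0.45473703 -0.14285794  0.0925    ]
R 0.0167 15.7
L 0.0171 -164.2
UR 0.0152 75.9
UL 0.0172 153.1
LL 0.0163 -121.6
LR 0.0163 -42.5
hole [ 0.52611252 -0.0988316   0.012     ]
strapTL [ 0.41942825 -0.13036401  0.056     ]
strapTR [ 0.51361976 -0.12601354  0.056     ]
strapBL [ 0.41911196 -0.158213    0.056     ]
strapBR [ 0.51464131 -0.15464585  0.056     ]
pA [ 0.40138723 -0.19433343  0.105     ]
pB [ 0.51309478 -0.1868007   0.105     ]
head [ 0.35356228 -0.14460476  0.1708    ]
[423 235] [423.09422991 235.56500192]
[314 279] [314.99104546 279.8121392 ]
```

View pics/tp8b.png

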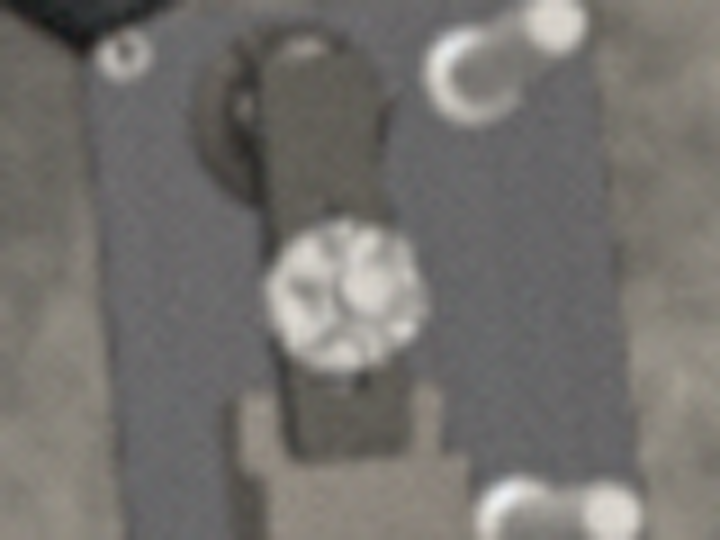

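View pics/sd8b.png

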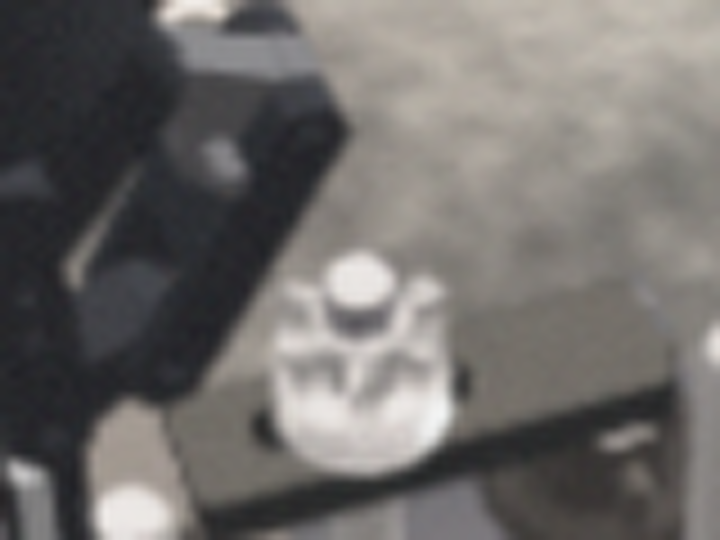

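```bash
python3 - <<'E'
from plan import *
import pickle;W,T,S=pickle.load(open('w8.pkl','rb'))
img=W['color'].copy();f=6
C=np.array([.45474,-.14286,.0815])
big=cv2.resize(img[43:153,393:523],None,fx=6,fy=6,interpolation=cv2.INTER_CUBIC)
for k in range(6):
    a=np.radians(15.8+60*k);d=np.array([np.cos(a),np.sin(a),0]);n=np.array([-d[1],d[0],0])
    pts=[C+d*.01+n*.0035,C+d*.0165+n*.0035,C+d*.0165-n*.0035,C+d*.01-n*.0035]
    P=np.array([((proj(W,q)-[393,43]+.5)*6) for q in pts]).astype(int)
    cv2.polylines(big,[P],False,(0,0,255),1)
cv2.imwrite('pics/ov1.png',big)
big=cv2.resize(img[0:160,240:405],None,fx=4.5,fy=3.7*4.5/4.5,interpolation=cv2.INTER_CUBIC)
big=cv2.resize(img[0:150,240:405],None,fx=4,fy=4,interpolation=cv2.INTER_CUBIC)
cv2.imwrite('pics/ov2.png',big)
E
```

```text
(no output)
```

View pics/ov1.png

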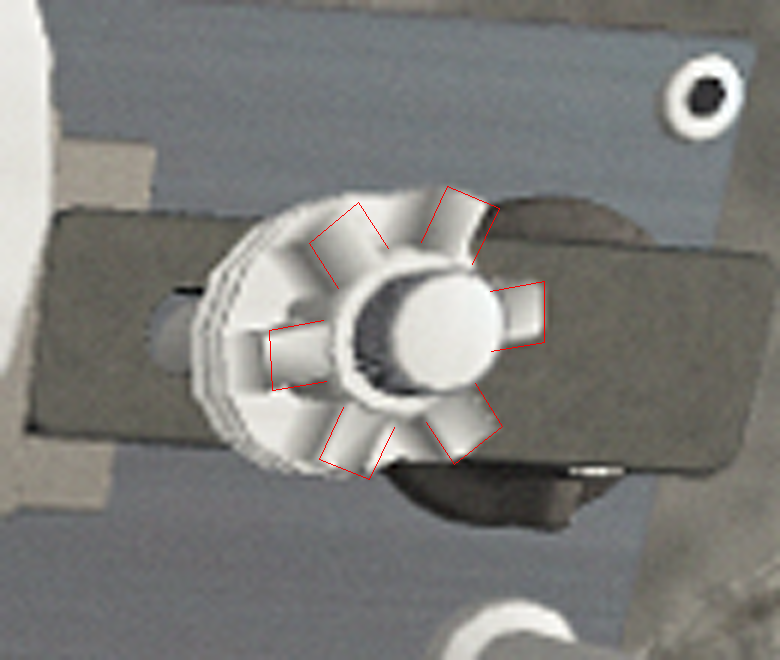

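View pics/ov2.png

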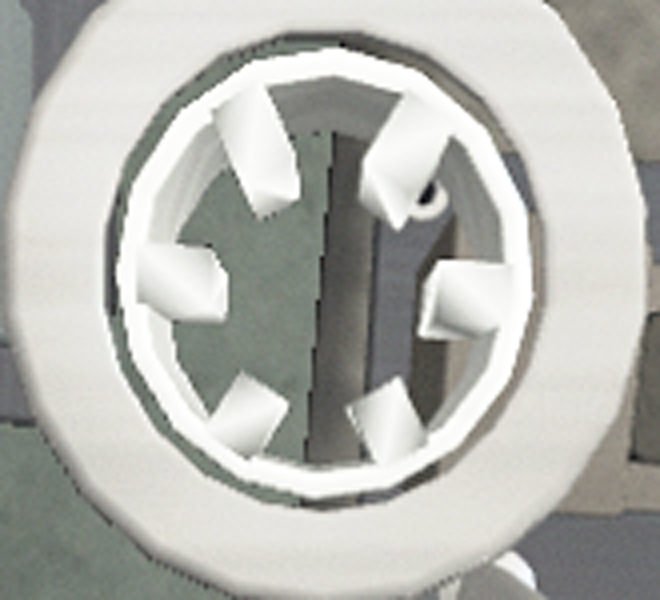

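```bash
cat > ov.py <<'E'
from plan import *
def draw(W,p,y,off,key,box,f,nut=None,name='ov.png',zs=(0.022,0.0),rel=-.0036):
    x0,y0,x1,y1=box
    big=cv2.resize(W['color'][y0:y1,x0:x1],None,fx=f,fy=f,interpolation=cv2.INTER_CUBIC)
    ty=np.array([np.cos(y),np.sin(y),0]);tz=np.array([np.sin(y),-np.cos(y),0])
    H=p+ty*off[0]+tz*off[1]+np.array([0,0,rel]); hd=np.degrees(y)-90
    pr=lambda q:((proj(W,q)-[x0,y0]+.5)*f)
    def poly(pts,c,cl): cv2.polylines(big,[np.array([pr(q) for q in pts]).astype(int)],cl,c,1)
    for z,c in zip(zs,[(0,0,255),(255,0,0)]):
        for rr in (.034,.0115): poly([H+[rr*np.cos(t),rr*np.sin(t),z] for t in np.linspace(0,6.28,60)],c,True)
        for k in range(6):
            a=np.radians(hd+key+60*k);d=np.array([np.cos(a),np.sin(a),0]);n=np.array([-d[1],d[0],0])
            poly([H+[0,0,z]+d*b+n*g for b,g in [(.017,.00285),(.0115,.00285),(.0115,-.00285),(.017,-.00285)]],c,False)
    if nut is not None:
        C,ph=nut
        for k in range(6):
            a=np.radians(ph+60*k);d=np.array([np.cos(a),np.sin(a),0]);n=np.array([-d[1],d[0],0])
            poly([np.array([*C,.0815])+d*b+n*g for b,g in [(.01,.0035),(.0165,.0035),(.0165,-.0035),(.01,-.0035)]],(0,200,0),False)
    cv2.imwrite('pics/'+name,big); print('head axis',H)
E
python3 - <<'E'
from ov import *
import pickle;W,T,S=pickle.load(open('w8.pkl','rb'))
draw(W,np.array([.36178546,-.23707405,.15226753]),np.radians(5.57),(.0006,-.093),23.9,(240,0,405,150),4.5,name='ov3.png')
E
```

```text
head axis [ 0.35335588 -0.14445493  0.14866753]
```

View pics/ov3.png

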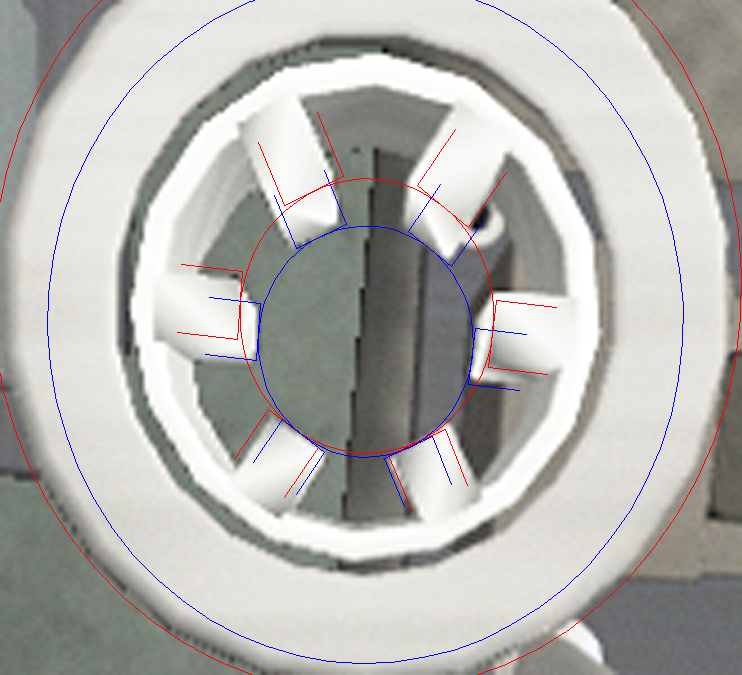

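```bash
python3 - <<'E'
from plan import *
import plan;plan.JAW=255
p,y,M=pose();print(p,np.degrees(y))
rows(p,y,[(.441,-.2349,.15,np.radians(-8.1),5),(.441,-.2349,.125,np.radians(-8.1),2)],2)
E
```

```text
[ 0.36104428 -0.23667758  0.15139946] 5.568068903525733
[{"dx":0.03,"dy":1.6,"dz":0.12,"roll":0.048,"jaw":255},{"dx":0.03,"dy":1.59,"dz":0.04,"roll":0.047,"jaw":255},{"dx":0.02,"dy":1.6,"dz":-0.03,"roll":0.048,"jaw":255},{"dx":0.03,"dy":1.6,"dz":-0.11,"roll":0.048,"jaw":255},{"dx":0.03,"dy":1.59,"dz":-0.18,"roll":0.048,"jaw":255},{"dx":1.25,"dy":0,"dz":0,"roll":0,"jaw":255},{"dx":1.25,"dy":0,"dz":0,"roll":0,"jaw":255}]
end [ 0.441  -0.2349  0.125 ] -8.125622400100942
```

>>> servo_tool(targets=[{"dx": 0,"dy": 1.6,"dz": 0.1,"roll": 0.048,"jaw": 255},{"dx": 0,"dy": 1.6,"dz": 0.05,"roll": 0.048,"jaw": 255},{"dx": 0,"dy": 1.6,"dz": -0.05,"roll": 0.048,"jaw": 255},{"dx": 0,"dy": 1.6,"dz": -0.1,"roll": 0.048,"jaw": 255},{"dx": 0,"dy": 1.6,"dz": -0.2,"roll": 0.047,"jaw": 255},{"dx": 1.3,"dy": 0,"dz": 0,"roll": 0,"jaw": 255},{"dx": 1.3,"dy": 0,"dz": 0,"roll": 0,"jaw": 255},{"dx": 0,"dy": 0,"dz": 0,"roll": 0,"jaw": 255},{"dx": 0,"dy": 0,"dz": 0,"roll": 0,"jaw": 255},{"dx": 0,"dy": 0,"dz": 0,"roll": 0,"jaw": 255},{"dx": 0,"dy": 0,"dz": 0,"roll": 0,"jaw": 255}])

```text
time_s: 12.1
ee_pos: [0.441, -0.2346, 0.1255]
ee_rot: [0.534, 0.463, -0.534, 0.464]
ft_force: [-0.4, -0.3, -3.5]
opening: 0.0179
```

```bash
python3 - <<'E'
from ov import *
W=snap('wrist','w9.png')
import pickle;pickle.dump(W,open('w9.pkl','wb'))
p,y,M=pose();s=r.observe();print(s['time_s'],p,np.degrees(y),s['ft_force'],s['torque'],s['opening'])
draw(W,p,y,(.0006,-.093),23.9,(240,0,405,150),4.5,nut=((.45474,-.14286),15.8),name='ov4.png')
cv2.imwrite('pics/w9b.png',cv2.resize(W['color'][0:150,240:405],None,fx=4.5,fy=4,interpolation=cv2.INTER_CUBIC))
E
```

```text
12.15 [ 0.4410103  -0.23463298  0.1254971 ] -8.1452911749956 [ 0.26285929 -0.25201495 -3.06885705] [-0.12288663  0.0022506   0.00380775] 0.017899706393468613
head axis [ 0.45478084 -0.14265617  0.1218971 ]
```

View pics/ov4.png

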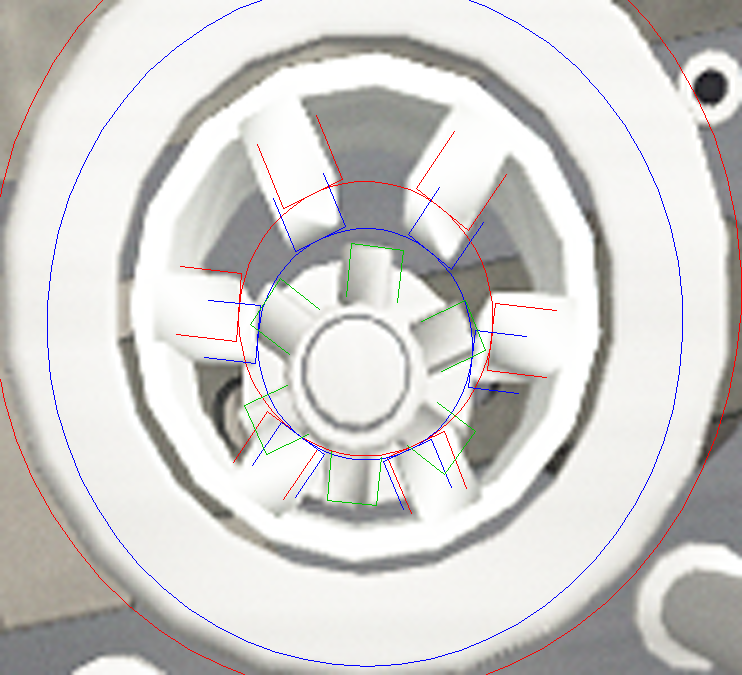

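View pics/w9b.png

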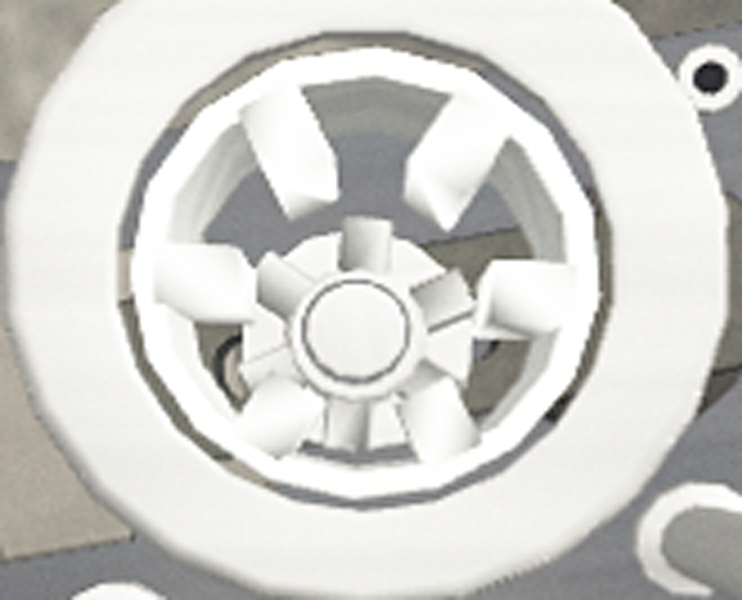

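```bash
python3 - <<'E'
from ov import *
import pickle;W=pickle.load(open('w9.pkl','rb'))
print(atz(W,(240+357/4.5-.5+.3,372/4.5-.3),.0925))
# lug tip top (mid) and bottom lug
print(atz(W,(240+370/4.5,244/4.5),.0815))
E
```

```text
[ 0.45393865 -0.14289561  0.0925    ]
[ 0.4581323  -0.12667968  0.0815    ]
```

>>> servo_tool(targets=[{"dx": 1,"dy": -0.08,"dz": 0,"roll": 0,"jaw": 255},{"dx": 1,"dy": 0,"dz": 0,"roll": 0,"jaw": 255},{"dx": 1,"dy": 0,"dz": 0,"roll": 0,"jaw": 255},{"dx": 0.6,"dy": 0,"dz": 0,"roll": 0,"jaw": 255},{"dx": 0,"dy": 0,"dz": 0,"roll": 0,"jaw": 255},{"dx": 0,"dy": 0,"dz": 0,"roll": 0,"jaw": 255},{"dx": 0,"dy": 0,"dz": 0,"roll": 0,"jaw": 255}])

```text
time_s: 12.73
ee_pos: [0.4402, -0.2345, 0.0893]
ee_rot: [0.534, 0.463, -0.534, 0.464]
ft_force: [0.5, 0.7, -4.2]
opening: 0.0177
```

```bash
python3 - <<'E'
from ov import *
W=snap('wrist','w10.png')
import pickle;pickle.dump(W,open('w10.pkl','wb'))
p,y,M=pose();s=r.observe();print(s['time_s'],p,np.degrees(y),s['ft_force'],s['torque'],s['opening'])
draw(W,p,y,(.0006,-.093),23.9,(240,0,405,150),4.5,nut=((.4540,-.1428),15.8),name='ov5.png')
E
```

```text
12.7833 [ 0.44032773 -0.2344942   0.08932342] -8.138927363909632 [ 0.53029083 -1.04364545 -3.37978771] [-0.12369373  0.04918604 -0.046601  ] 0.017757662429490173
head axis [ 0.45408805 -0.14251587  0.08572342]
```

View pics/ov5.png

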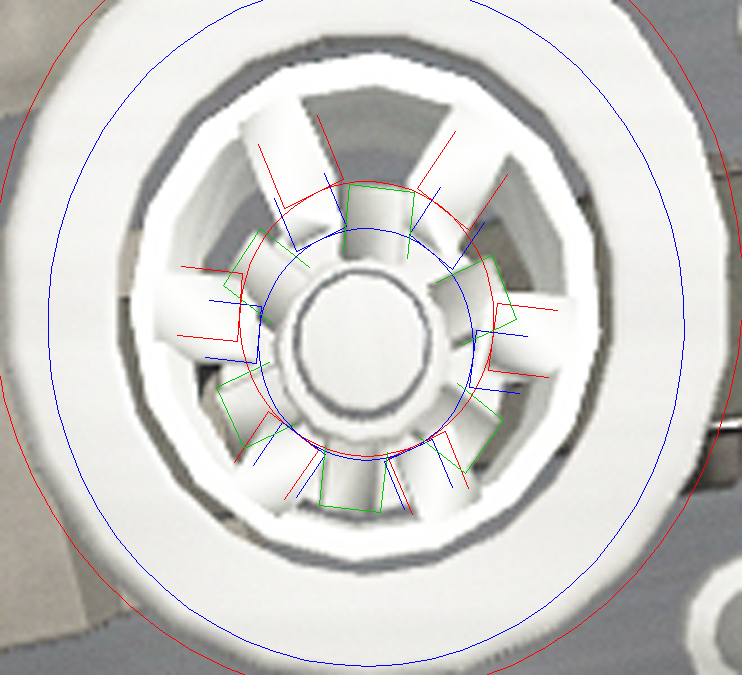

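>>> servo_tool(targets=[{"dx": 0.4,"dy": 0,"dz": 0.03,"roll": 0,"jaw": 255},{"dx": 0.3,"dy": 0,"dz": 0,"roll": 0,"jaw": 255},{"dx": 0.3,"dy": 0,"dz": 0,"roll": 0,"jaw": 255},{"dx": 0.2,"dy": 0,"dz": 0,"roll": 0,"jaw": 255},{"dx": 0,"dy": 0,"dz": 0,"roll": 0,"jaw": 255},{"dx": 0,"dy": 0,"dz": 0,"roll": 0,"jaw": 255}])

```text
time_s: 13.28
ee_pos: [0.4398, -0.2348, 0.0765]
ee_rot: [-0.534, -0.463, 0.534, -0.463]
ft_force: [-0.0, -2.1, -5.4]
opening: 0.0181
```

```bash
python3 - <<'E'
from ov import *
p,y,M=pose();s=r.observe();print(s['time_s'],p,np.degrees(y),s['ft_force'],s['torque'],s['opening'])
E
```

```text
13.2833 [ 0.43981391 -0.23477342  0.07648613] -8.1508148477092 [-0.0480975  -2.06579785 -5.39791698] [-0.68438517  0.02565466 -0.07689124] 0.018145987153305416
```

>>> servo_tool(targets=[{"dx": 0.2,"dy": 0,"dz": 0,"roll": 0,"jaw": 255},{"dx": 0.2,"dy": 0,"dz": 0,"roll": 0,"jaw": 255},{"dx": 0,"dy": 0,"dz": 0,"roll": 0,"jaw": 255},{"dx": 0,"dy": 0,"dz": 0,"roll": 0,"jaw": 255}])

```text
time_s: 13.62
ee_pos: [0.4399, -0.2348, 0.0726]
ee_rot: [-0.534, -0.463, 0.534, -0.463]
ft_force: [0.1, -3.7, -3.6]
opening: 0.018
```

```bash
python3 - <<'E'
from ov import *
W=snap('wrist','w11.png');S=snap('side','sd11.png')
cv2.imwrite('pics/sd11b.png',cv2.resize(S['color'][240:360,240:380],None,fx=5,fy=5,interpolation=cv2.INTER_CUBIC))
p,y,M=pose();s=r.observe();print(s['time_s'],p,np.degrees(y),s['ft_force'],s['torque'],s['opening'])
draw(W,p,y,(.0006,-.093),23.9,(240,0,405,150),4.5,nut=((.4540,-.1428),15.8),name='ov6.png')
E
```

```text
13.7167 [ 0.43985544 -0.23474128  0.07265134] -8.143876708655258 [-0.74677863 -4.62321236 -3.84529285] [-0.91955895  0.12610605 -0.04768587] 0.017914272847927733
head axis [ 0.45362371 -0.14276414  0.06905134]
```

View pics/ov6.png

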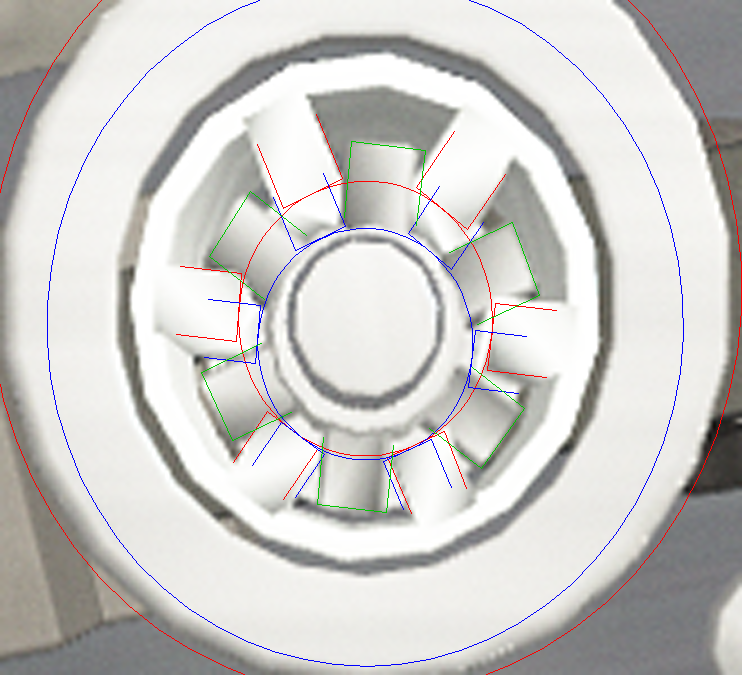

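View pics/sd11b.png

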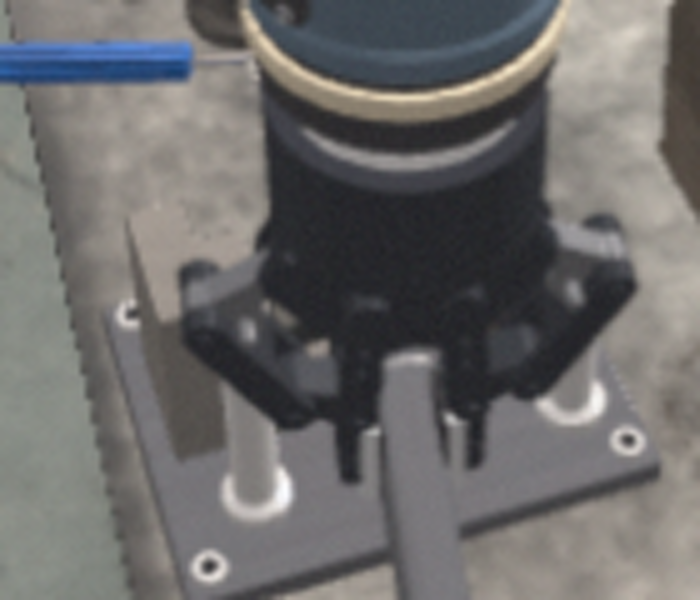

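>>> servo_tool(targets=[{"dx": 0.1,"dy": 0,"dz": 0.06,"roll": 0,"jaw": 255},{"dx": 0.1,"dy": 0,"dz": 0,"roll": 0,"jaw": 255},{"dx": 0,"dy": 0,"dz": 0,"roll": 0,"jaw": 255},{"dx": 0,"dy": 0,"dz": 0,"roll": 0,"jaw": 255}])

```text
time_s: 14.05
ee_pos: [0.4399, -0.235, 0.0708]
ee_rot: [0.534, 0.463, -0.534, 0.463]
ft_force: [-1.1, -1.3, 2.1]
opening: 0.0181
```

```bash
cat > st.py <<'E'
from plan import *
AX=np.array([.4537,-.1430]);ZS=.2
def st():
    F=[];t=[]
    p,y,M=pose();s=r.observe()
    F=np.array(s['ft_force']);t=np.array(s['torque'])
    d=p[:2]-AX; print('t',s['time_s'],'p',p.round(4),'yaw',np.degrees(y).round(2),'hd',np.degrees(np.arctan2(d[1],d[0])).round(2),'r',np.hypot(*d).round(4))
    print('F',F.round(2),'T',t.round(3),'Mz_axis',(d[0]*F[1]-d[1]*F[0]+t[2]).round(3),'open',round(s['opening'],4))
E
python3 -c "
from st import *
st()"
```

```text
t 14.05 p [ 0.4399 -0.235   0.0708] yaw -8.13 hd -98.5 r 0.093
F [-1.14 -1.31  2.1 ] T [ 0.129  0.04  -0.039] Mz_axis -0.126 open 0.0181
```

>>> servo_tool(targets=[{"dx": 0,"dy": -0.465,"dz": -0.01,"roll": 0.05,"jaw": 255},{"dx": 0,"dy": -0.465,"dz": -0.01,"roll": 0.05,"jaw": 255},{"dx": 0,"dy": -0.465,"dz": -0.015,"roll": 0.05,"jaw": 255}])

```text
time_s: 14.3
ee_pos: [0.4265, -0.232, 0.0709]
ee_rot: [0.568, 0.421, -0.567, 0.422]
ft_force: [-0.1, -1.7, 0.7]
opening: 0.0179
```

```bash
python3 -c "
from st import *
st()"
```

```text
t 14.3 p [ 0.4265 -0.232   0.0709] yaw -16.83 hd -106.99 r 0.0931
F [-0.15 -1.74  0.67] T [ 0.074 -0.19   0.458] Mz_axis 0.492 open 0.0179
```

>>> servo_tool(targets=[{"dx": 0,"dy": -0.465,"dz": -0.01,"roll": 0.05,"jaw": 255},{"dx": 0,"dy": -0.465,"dz": -0.015,"roll": 0.05,"jaw": 255},{"dx": 0,"dy": -0.279,"dz": -0.005,"roll": 0.03,"jaw": 255},{"dx": 0,"dy": 0,"dz": 0,"roll": 0,"jaw": 255}])

```text
time_s: 14.63
ee_pos: [0.415, -0.2277, 0.071]
ee_rot: [0.594, 0.384, -0.594, 0.384]
ft_force: [0.1, -1.5, 0.9]
opening: 0.0179
```

```bash
python3 -c "
from st import *
st()
W=snap('wrist','w12.png')
cv2.imwrite('pics/w12b.png',cv2.resize(W['color'][0:150,240:405],None,fx=4.5,fy=4,interpolation=cv2.INTER_CUBIC))
S=snap('side','sd12.png');cv2.imwrite('pics/sd12b.png',cv2.resize(S['color'][240:360,240:380],None,fx=5,fy=5,interpolation=cv2.INTER_CUBIC))
"
```

```text
t 14.6333 p [ 0.415  -0.2277  0.071 ] yaw -24.23 hd -114.56 r 0.0932
F [ 0.06 -1.52  0.94] T [ 0.007 -0.212  0.375] Mz_axis 0.439 open 0.0179
```

View pics/w12b.png

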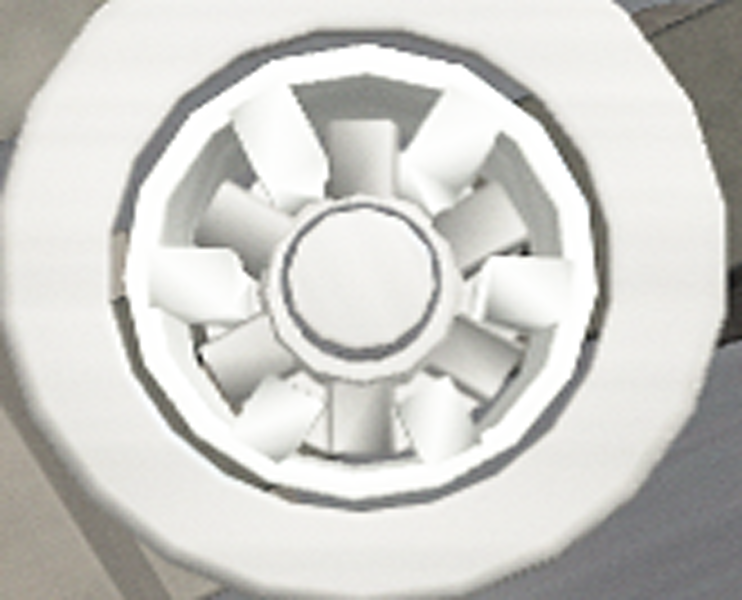

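View pics/sd12b.png

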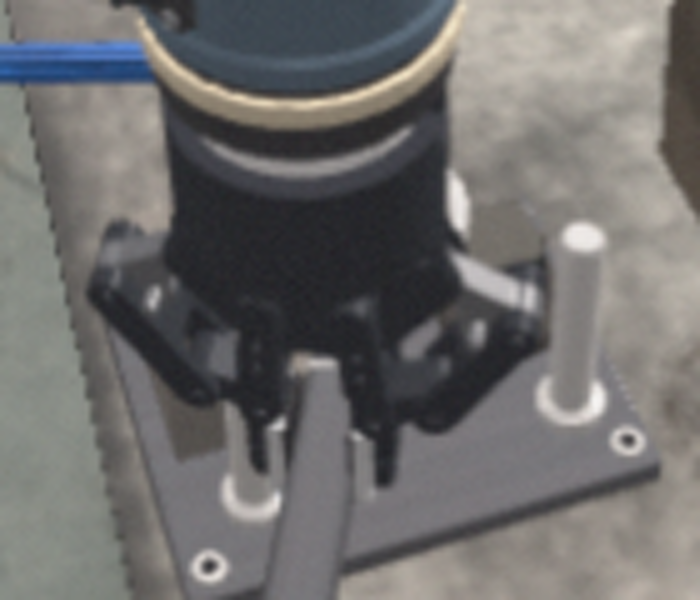

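```bash
python3 - <<'E'
from h import *
T=r.get_image('top')
for uv in [(398,208),(420,200),(432,190),(445,150)]:
    print(uv,atz(T,uv,.2).round(3),atz(T,uv,.28).round(3))
E
```

```text
(398, 208) [ 0.499 -0.077  0.2  ] [ 0.488 -0.065  0.28 ]
(420, 200) [ 0.514 -0.119  0.2  ] [ 0.501 -0.103  0.28 ]
(432, 190) [ 0.532 -0.143  0.2  ] [ 0.517 -0.125  0.28 ]
(445, 150) [ 0.61  -0.173  0.2  ] [ 0.588 -0.152  0.28 ]
```

>>> servo_tool(targets=[{"dx": 0,"dy": 0.56,"dz": -0.015,"roll": -0.06,"jaw": 255},{"dx": 0,"dy": 0.56,"dz": -0.015,"roll": -0.06,"jaw": 255},{"dx": 0,"dy": 0.56,"dz": -0.02,"roll": -0.06,"jaw": 255},{"dx": 0,"dy": 0.56,"dz": -0.015,"roll": -0.06,"jaw": 255},{"dx": 0,"dy": 0.555,"dz": -0.02,"roll": -0.06,"jaw": 255},{"dx": 0,"dy": 0.56,"dz": -0.015,"roll": -0.06,"jaw": 255},{"dx": 0,"dy": 0.56,"dz": -0.015,"roll": -0.06,"jaw": 255},{"dx": 0,"dy": 0.555,"dz": -0.015,"roll": -0.06,"jaw": 255}])

```text
time_s: 15.45
ee_pos: [0.4589, -0.2358, 0.0706]
ee_rot: [0.485, 0.515, -0.484, 0.515]
ft_force: [0.9, 0.3, 1.9]
opening: 0.0178
```

```bash
python3 -c "
from st import *
st()"
```

```text
t 15.45 p [ 0.4589 -0.2358  0.0706] yaw 3.53 hd -86.78 r 0.093
F [0.88 0.31 1.94] T [ 0.525 -0.084 -0.136] Mz_axis -0.053 open 0.0178
```

>>> servo_tool(targets=[{"dx": 0,"dy": 0.56,"dz": -0.015,"roll": -0.06,"jaw": 255},{"dx": 0,"dy": 0.56,"dz": -0.015,"roll": -0.06,"jaw": 255},{"dx": 0,"dy": 0.56,"dz": -0.02,"roll": -0.06,"jaw": 255},{"dx": 0,"dy": 0.56,"dz": -0.015,"roll": -0.06,"jaw": 255},{"dx": 0,"dy": 0.555,"dz": -0.02,"roll": -0.06,"jaw": 255},{"dx": 0,"dy": 0.56,"dz": -0.015,"roll": -0.06,"jaw": 255},{"dx": 0,"dy": 0.56,"dz": -0.015,"roll": -0.06,"jaw": 255},{"dx": 0,"dy": 0.28,"dz": -0.005,"roll": -0.03,"jaw": 255}])

```text
time_s: 16.12
ee_pos: [0.4992, -0.224, 0.0707]
ee_rot: [0.357, 0.61, -0.357, 0.61]
ft_force: [1.1, -0.8, 3.2]
opening: 0.0179
```

```bash
python3 -c "
from st import *
st()"
```

```text
t 16.1167 p [ 0.4992 -0.224   0.0707] yaw 29.35 hd -60.68 r 0.0929
F [ 1.15 -0.75  3.19] T [ 0.286 -0.109 -0.195] Mz_axis -0.136 open 0.0179
```

>>> servo_tool(targets=[{"dx": 0,"dy": -0.56,"dz": -0.015,"roll": 0.06,"jaw": 255},{"dx": 0,"dy": -0.56,"dz": -0.015,"roll": 0.06,"jaw": 255},{"dx": 0,"dy": -0.555,"dz": -0.02,"roll": 0.06,"jaw": 255},{"dx": 0,"dy": -0.56,"dz": -0.015,"roll": 0.06,"jaw": 255},{"dx": 0,"dy": -0.555,"dz": -0.02,"roll": 0.06,"jaw": 255},{"dx": 0,"dy": -0.56,"dz": -0.015,"roll": 0.06,"jaw": 255},{"dx": 0,"dy": -0.555,"dz": -0.015,"roll": 0.06,"jaw": 255}])

```text
time_s: 16.7
ee_pos: [0.4617, -0.2356, 0.0707]
ee_rot: [0.478, 0.521, -0.478, 0.521]
ft_force: [1.6, 0.8, 2.0]
opening: 0.0175
```

```bash
python3 -c "
from st import *
st()"
```

```text
t 16.7 p [ 0.4617 -0.2356  0.0707] yaw 4.96 hd -85.04 r 0.0929
F [1.58 0.81 2.  ] T [ 0.452 -0.361  0.402] Mz_axis 0.555 open 0.0175
```

>>> servo_tool(targets=[{"dx": 0,"dy": -0.56,"dz": -0.015,"roll": 0.06,"jaw": 255},{"dx": 0,"dy": -0.56,"dz": -0.015,"roll": 0.06,"jaw": 255},{"dx": 0,"dy": -0.555,"dz": -0.02,"roll": 0.06,"jaw": 255},{"dx": 0,"dy": -0.56,"dz": -0.015,"roll": 0.06,"jaw": 255}])

```text
time_s: 17.03
ee_pos: [0.4393, -0.2349, 0.0707]
ee_rot: [0.537, 0.46, -0.537, 0.46]
ft_force: [1.5, 0.4, 1.4]
opening: 0.0177
```

```bash
python3 -c "
from st import *
st()"
```

```text
t 17.0333 p [ 0.4393 -0.2349  0.0707] yaw -8.79 hd -98.91 r 0.093
F [1.5  0.4  1.43] T [ 0.446 -0.309  0.454] Mz_axis 0.586 open 0.0177
```

>>> servo_tool(targets=[{"dx": 0,"dy": -0.56,"dz": -0.015,"roll": 0.06,"jaw": 255},{"dx": 0,"dy": -0.56,"dz": -0.015,"roll": 0.06,"jaw": 255},{"dx": 0,"dy": -0.555,"dz": -0.02,"roll": 0.06,"jaw": 255},{"dx": 0,"dy": -0.56,"dz": -0.015,"roll": 0.06,"jaw": 255},{"dx": 0,"dy": -0.28,"dz": -0.005,"roll": 0.03,"jaw": 255}])

```text
time_s: 17.45
ee_pos: [0.4149, -0.2278, 0.0707]
ee_rot: [0.594, 0.384, -0.594, 0.384]
ft_force: [1.2, -0.4, 1.8]
opening: 0.0178
```

```bash
python3 -c "
from st import *
st()
W=snap('wrist','w13.png')
cv2.imwrite('pics/w13b.png',cv2.resize(W['color'][0:150,240:405],None,fx=4.5,fy=4,interpolation=cv2.INTER_CUBIC))"
```

```text
t 17.45 p [ 0.4149 -0.2278  0.0707] yaw -24.3 hd -114.58 r 0.0932
F [ 1.18 -0.41  1.84] T [ 0.183 -0.298  0.44 ] Mz_axis 0.557 open 0.0178
```

View pics/w13b.png

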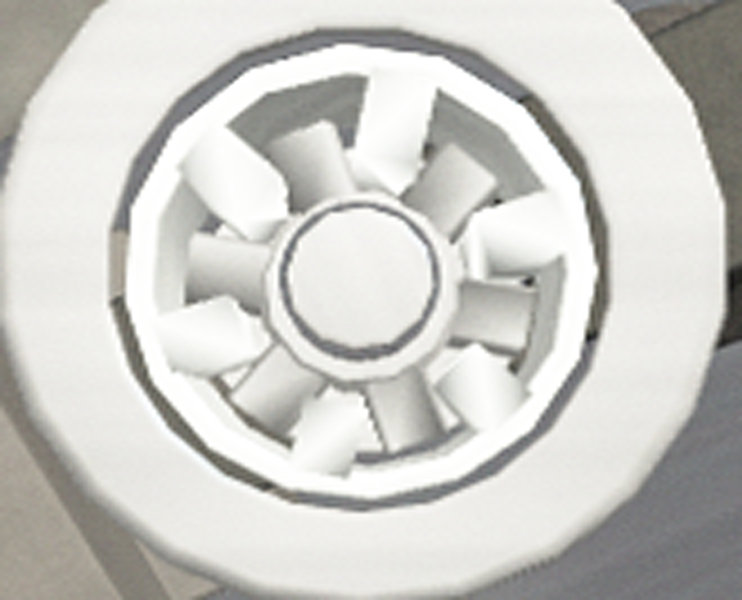

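>>> servo_tool(targets=[{"dx": 0,"dy": 0.56,"dz": -0.015,"roll": -0.06,"jaw": 255},{"dx": 0,"dy": 0.56,"dz": -0.015,"roll": -0.06,"jaw": 255},{"dx": 0,"dy": 0.56,"dz": -0.02,"roll": -0.06,"jaw": 255},{"dx": 0,"dy": 0.56,"dz": -0.015,"roll": -0.06,"jaw": 255},{"dx": 0,"dy": 0.555,"dz": -0.02,"roll": -0.06,"jaw": 255},{"dx": 0,"dy": 0.56,"dz": -0.015,"roll": -0.06,"jaw": 255},{"dx": 0,"dy": 0.56,"dz": -0.015,"roll": -0.06,"jaw": 255},{"dx": 0,"dy": 0.555,"dz": -0.015,"roll": -0.06,"jaw": 255},{"dx": 0,"dy": 0.56,"dz": -0.015,"roll": -0.06,"jaw": 255},{"dx": 0,"dy": 0.56,"dz": -0.015,"roll": -0.06,"jaw": 255},{"dx": 0,"dy": 0.56,"dz": -0.02,"roll": -0.06,"jaw": 255},{"dx": 0,"dy": 0.56,"dz": -0.015,"roll": -0.06,"jaw": 255},{"dx": 0,"dy": 0.555,"dz": -0.02,"roll": -0.06,"jaw": 255},{"dx": 0,"dy": 0.56,"dz": -0.015,"roll": -0.06,"jaw": 255},{"dx": 0,"dy": 0.56,"dz": -0.015,"roll": -0.06,"jaw": 255},{"dx": 0,"dy": 0.28,"dz": -0.005,"roll": -0.03,"jaw": 255},{"dx": 0,"dy": 0,"dz": 0,"roll": 0,"jaw": 255}])

```text
time_s: 18.92
ee_pos: [0.4992, -0.2241, 0.0706]
ee_rot: [0.357, 0.61, -0.357, 0.61]
ft_force: [1.6, -0.5, 2.1]
opening: 0.0178
```

```bash
python3 -c "
from st import *
st()"
```

```text
t 18.9167 p [ 0.4992 -0.2241  0.0706] yaw 29.29 hd -60.69 r 0.093
F [ 1.64 -0.52  2.06] T [ 0.422 -0.009 -0.098] Mz_axis 0.011 open 0.0178
```

>>> servo_tool(targets=[{"dx": 0,"dy": -0.56,"dz": -0.015,"roll": 0.06,"jaw": 255},{"dx": 0,"dy": -0.56,"dz": -0.015,"roll": 0.06,"jaw": 255},{"dx": 0,"dy": -0.555,"dz": -0.02,"roll": 0.06,"jaw": 255},{"dx": 0,"dy": -0.56,"dz": -0.015,"roll": 0.06,"jaw": 255},{"dx": 0,"dy": -0.555,"dz": -0.02,"roll": 0.06,"jaw": 255},{"dx": 0,"dy": -0.37,"dz": -0.01,"roll": 0.04,"jaw": 255},{"dx": 0,"dy": 0,"dz": 0,"roll": 0,"jaw": 255}])

```text
time_s: 19.5
ee_pos: [0.4688, -0.2347, 0.0708]
ee_rot: [0.457, 0.54, -0.456, 0.54]
ft_force: [2.9, 2.4, 1.5]
opening: 0.018
```

```bash
python3 -c "
from st import *
st()"
```

```text
t 19.5 p [ 0.4688 -0.2347  0.0708] yaw 9.51 hd -80.64 r 0.0929
F [2.94 2.45 1.5 ] T [ 0.786 -0.561  0.154] Mz_axis 0.461 open 0.018
```

>>> servo_tool(targets=[{"dx": 0,"dy": -0.28,"dz": -0.005,"roll": 0.03,"jaw": 255},{"dx": 0,"dy": -0.185,"dz": -0.005,"roll": 0.02,"jaw": 255},{"dx": 0,"dy": 0,"dz": 0,"roll": 0,"jaw": 255}])

```text
time_s: 19.75
ee_pos: [0.4645, -0.2353, 0.0707]
ee_rot: [0.47, 0.529, -0.469, 0.529]
ft_force: [2.8, 1.5, 1.2]
opening: 0.0176
```

```bash
python3 -c "
from st import *
st()"
```

```text
t 19.75 p [ 0.4645 -0.2353  0.0707] yaw 6.76 hd -83.35 r 0.093
F [2.77 1.51 1.22] T [ 0.848 -0.583  0.181] Mz_axis 0.453 open 0.0176
```

>>> servo_tool(targets=[{"dx": 0,"dy": -0.28,"dz": -0.005,"roll": 0.03,"jaw": 255},{"dx": 0,"dy": -0.28,"dz": -0.005,"roll": 0.03,"jaw": 255},{"dx": 0,"dy": 0,"dz": 0,"roll": 0,"jaw": 255}])

```text
time_s: 20.0
ee_pos: [0.4588, -0.2359, 0.0707]
ee_rot: [0.485, 0.514, -0.485, 0.514]
ft_force: [3.9, 2.2, 1.7]
opening: 0.0179
```

```bash
python3 -c "
from st import *
st()"
```

```text
t 20.0 p [ 0.4588 -0.2359  0.0707] yaw 3.32 hd -86.88 r 0.093
F [3.9  2.18 1.67] T [ 0.839 -0.654  0.172] Mz_axis 0.545 open 0.0179
```

>>> servo_tool(targets=[{"dx": 0,"dy": -0.28,"dz": -0.005,"roll": 0.03,"jaw": 255},{"dx": 0,"dy": -0.185,"dz": -0.005,"roll": 0.02,"jaw": 255},{"dx": 0,"dy": 0,"dz": 0,"roll": 0,"jaw": 255}])

```text
time_s: 20.25
ee_pos: [0.4541, -0.236, 0.0707]
ee_rot: [0.498, 0.502, -0.498, 0.502]
ft_force: [3.5, 2.2, 1.8]
opening: 0.0178
```

```bash
python3 -c "
from st import *
st()"
```

```text
t 20.25 p [ 0.4541 -0.236   0.0707] yaw 0.46 hd -89.74 r 0.093
F [3.53 2.23 1.77] T [ 0.792 -0.65   0.206] Mz_axis 0.535 open 0.0178
```

>>> servo_tool(targets=[{"dx": 0,"dy": -0.28,"dz": -0.005,"roll": 0.03,"jaw": 255},{"dx": 0,"dy": -0.185,"dz": -0.005,"roll": 0.02,"jaw": 255},{"dx": 0,"dy": 0,"dz": 0,"roll": 0,"jaw": 255}])

```text
time_s: 20.5
ee_pos: [0.4495, -0.236, 0.0707]
ee_rot: [0.511, 0.489, -0.51, 0.49]
ft_force: [5.0, 2.1, 1.3]
opening: 0.0179
```

```bash
python3 -c "
from st import *
st()"
```

```text
t 20.5 p [ 0.4495 -0.236   0.0707] yaw -2.41 hd -92.56 r 0.093
F [5.02 2.11 1.33] T [ 0.744 -0.917  0.343] Mz_axis 0.801 open 0.0179
```

>>> servo_tool(targets=[{"dx": 0,"dy": -0.19,"dz": -0.005,"roll": 0.02,"jaw": 255},{"dx": 0,"dy": 0,"dz": 0,"roll": 0,"jaw": 255}])

```text
time_s: 20.67
ee_pos: [0.4478, -0.2359, 0.0708]
ee_rot: [0.515, 0.484, -0.515, 0.485]
ft_force: [5.3, 0.9, 1.8]
opening: 0.0177
```

```bash
python3 -c "
from st import *
st()"
```

```text
t 20.6667 p [ 0.4478 -0.2359  0.0708] yaw -3.55 hd -93.63 r 0.0931
F [5.26 0.94 1.79] T [ 0.725 -1.034  0.434] Mz_axis 0.917 open 0.0177
```

>>> servo_tool(targets=[{"dx": 0,"dy": -0.19,"dz": -0.005,"roll": 0.02,"jaw": 255},{"dx": 0,"dy": 0,"dz": 0,"roll": 0,"jaw": 255}])

```text
time_s: 20.83
ee_pos: [0.446, -0.2357, 0.0708]
ee_rot: [0.52, 0.479, -0.52, 0.479]
ft_force: [5.0, 2.1, 1.3]
opening: 0.0181
```

```bash
python3 -c "
from st import *
st()"
```

```text
t 20.8333 p [ 0.446  -0.2357  0.0708] yaw -4.69 hd -94.73 r 0.0931
F [5.02 2.05 1.34] T [ 0.711 -1.145  0.505] Mz_axis 0.954 open 0.0181
```

>>> servo_tool(targets=[{"dx": 0,"dy": -0.28,"dz": -0.005,"roll": 0.03,"jaw": 255},{"dx": 0,"dy": 0,"dz": 0,"roll": 0,"jaw": 255}])

```text
time_s: 21.0
ee_pos: [0.4434, -0.2355, 0.0708]
ee_rot: [0.527, 0.471, -0.527, 0.472]
ft_force: [6.7, 2.0, 0.1]
opening: 0.018
```

```bash
python3 -c "
from st import *
st()"
```

```text
t 21.0 p [ 0.4434 -0.2355  0.0708] yaw -6.42 hd -96.36 r 0.0931
F [6.72 1.98 0.13] T [ 0.698 -1.278  0.691] Mz_axis 1.292 open 0.018
```

>>> servo_tool(targets=[{"dx": 0,"dy": -0.19,"dz": -0.005,"roll": 0.02,"jaw": 255},{"dx": 0,"dy": 0,"dz": 0,"roll": 0,"jaw": 255}])

```text
time_s: 21.17
ee_pos: [0.4418, -0.2353, 0.0709]
ee_rot: [0.532, 0.466, -0.531, 0.467]
ft_force: [7.3, 1.0, -0.2]
opening: 0.0178
```

```bash
python3 -c "
from st import *
st()"
```

```text
t 21.1667 p [ 0.4418 -0.2353  0.0709] yaw -7.52 hd -97.37 r 0.0931
F [ 7.33  1.02 -0.19] T [ 0.637 -1.401  0.847] Mz_axis 1.512 open 0.0178
```

>>> servo_tool(targets=[{"dx": 0,"dy": -0.19,"dz": -0.005,"roll": 0.02,"jaw": 255},{"dx": 0,"dy": 0,"dz": 0,"roll": 0,"jaw": 255}])

```text
time_s: 21.33
ee_pos: [0.4401, -0.2351, 0.0709]
ee_rot: [0.537, 0.46, -0.536, 0.462]
ft_force: [6.9, 0.8, -0.2]
opening: 0.0178
```

```bash
python3 -c "
from st import *
st()
for _ in range(3):
  r.get_image('wrist'); st()"
```

```text
t 21.3333 p [ 0.4401 -0.2351  0.0709] yaw -8.66 hd -98.43 r 0.0931
F [ 6.88  0.79 -0.22] T [ 0.587 -1.517  0.969] Mz_axis 1.592 open 0.0178
t 21.3833 p [ 0.4401 -0.2351  0.0709] yaw -8.61 hd -98.38 r 0.0931
F [6.33 1.3  0.87] T [ 0.551 -1.54   0.914] Mz_axis 1.479 open 0.018
t 21.4333 p [ 0.4402 -0.2351  0.0709] yaw -8.59 hd -98.37 r 0.0931
F [7.66 1.09 0.7 ] T [ 0.553 -1.478  0.97 ] Mz_axis 1.661 open 0.0181
t 21.4833 p [ 0.4402 -0.2351  0.0709] yaw -8.59 hd -98.36 r 0.0931
F [6.78 1.36 0.67] T [ 0.598 -1.527  0.897] Mz_axis 1.503 open 0.0174
```

>>> servo_tool(targets=[{"dx": 0,"dy": -0.19,"dz": -0.005,"roll": 0.02,"jaw": 255},{"dx": 0,"dy": 0,"dz": 0,"roll": 0,"jaw": 255}])

```text
time_s: 21.65
ee_pos: [0.4384, -0.2348, 0.071]
ee_rot: [0.541, 0.455, -0.54, 0.456]
ft_force: [8.1, 1.2, 0.2]
opening: 0.0175
```

```bash
python3 -c "
from st import *
st()
for _ in range(5):
  r.get_image('wrist'); st()" | grep -v yaw
```

```text
F [8.1  1.23 0.21] T [ 0.441 -1.663  1.013] Mz_axis 1.738 open 0.0175
F [7.72 1.19 0.49] T [ 0.437 -1.67   1.016] Mz_axis 1.708 open 0.0183
F [ 8.18  1.09 -0.92] T [ 0.421 -1.626  1.041] Mz_axis 1.776 open 0.0179
F [7.69 0.68 0.56] T [ 0.464 -1.565  1.058] Mz_axis 1.754 open 0.018
F [ 6.86  0.52 -0.85] T [ 0.475 -1.574  1.011] Mz_axis 1.633 open 0.0175
F [8.01 0.75 0.6 ] T [ 0.425 -1.569  1.068] Mz_axis 1.792 open 0.0176
```

>>> servo_tool(targets=[{"dx": 0,"dy": -0.1,"dz": 0,"roll": 0.01,"jaw": 255},{"dx": 0,"dy": 0,"dz": 0,"roll": 0,"jaw": 255}])

```text
time_s: 22.07
ee_pos: [0.4376, -0.2347, 0.071]
ee_rot: [0.543, 0.452, -0.542, 0.454]
ft_force: [7.8, 1.2, -0.7]
opening: 0.0177
```

```bash
python3 -c "
from st import *
st()
for _ in range(5):
  r.get_image('wrist'); st()" | grep -v yaw
```

```text
F [ 7.82  1.18 -0.73] T [ 0.496 -1.73   1.134] Mz_axis 1.833 open 0.0177
F [9.   0.28 0.16] T [ 0.438 -1.701  1.109] Mz_axis 1.93 open 0.0182
F [ 8.03  0.97 -0.62] T [ 0.434 -1.671  1.132] Mz_axis 1.853 open 0.0179
F [ 9.65  1.03 -0.4 ] T [ 0.376 -1.727  1.087] Mz_axis 1.955 open 0.0176
F [7.51 0.99 0.25] T [ 0.424 -1.727  1.053] Mz_axis 1.725 open 0.0179
F [ 8.37  1.13 -0.21] T [ 0.454 -1.755  1.069] Mz_axis 1.818 open 0.018
```

>>> servo_tool(targets=[{"dx": 0,"dy": 0.28,"dz": -0.005,"roll": -0.03,"jaw": 255},{"dx": 0,"dy": 0.28,"dz": -0.005,"roll": -0.03,"jaw": 255},{"dx": 0,"dy": 0.28,"dz": -0.005,"roll": -0.03,"jaw": 255},{"dx": 0,"dy": 0.28,"dz": -0.005,"roll": -0.03,"jaw": 255},{"dx": 0,"dy": 0.28,"dz": 0,"roll": -0.03,"jaw": 255},{"dx": 0,"dy": 0,"dz": 0,"roll": 0,"jaw": 255}])

```text
time_s: 22.82
ee_pos: [0.4505, -0.236, 0.0707]
ee_rot: [-0.507, -0.492, 0.507, -0.493]
ft_force: [4.0, 0.1, 3.2]
opening: 0.0179
```

```bash
python3 -c "
from st import *
st()
W=snap('wrist','w14.png')
cv2.imwrite('pics/w14b.png',cv2.resize(W['color'][0:150,240:405],None,fx=4.5,fy=4,interpolation=cv2.INTER_CUBIC))
st()"
```

```text
t 22.8167 p [ 0.4505 -0.236   0.0707] yaw -1.71 hd -91.96 r 0.093
F [4.01 0.1  3.17] T [ 0.583 -0.873  0.135] Mz_axis 0.507 open 0.0179
t 22.8667 p [ 0.4504 -0.236   0.0707] yaw -1.83 hd -92.06 r 0.093
F [3.73 1.18 2.76] T [ 0.607 -0.924  0.13 ] Mz_axis 0.472 open 0.0178
```

View pics/w14b.png

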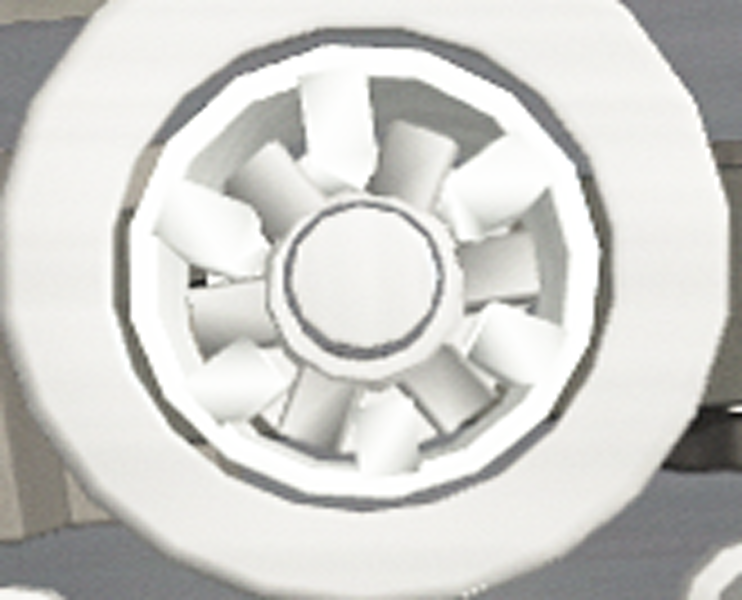

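>>> servo_tool(targets=[{"dx": 0,"dy": 0.28,"dz": -0.005,"roll": -0.03,"jaw": 255},{"dx": 0,"dy": 0.28,"dz": -0.005,"roll": -0.03,"jaw": 255},{"dx": 0,"dy": 0.185,"dz": -0.005,"roll": -0.02,"jaw": 255},{"dx": 0,"dy": 0,"dz": 0,"roll": 0,"jaw": 255}])

```text
time_s: 23.2
ee_pos: [0.4574, -0.2359, 0.0706]
ee_rot: [0.488, 0.512, -0.488, 0.512]
ft_force: [3.3, -1.5, 3.8]
opening: 0.018
```

```bash
python3 -c "
from st import *
st()
W=snap('wrist','w15.png')
cv2.imwrite('pics/w15b.png',cv2.resize(W['color'][0:150,240:405],None,fx=4.5,fy=4,interpolation=cv2.INTER_CUBIC))
st()"
```

```text
t 23.2 p [ 0.4574 -0.2359  0.0706] yaw 2.75 hd -87.74 r 0.093
F [ 3.33 -1.54  3.84] T [ 0.357 -0.581 -0.217] Mz_axis 0.088 open 0.018
t 23.25 p [ 0.4573 -0.2359  0.0706] yaw 2.68 hd -87.81 r 0.093
F [ 2.79 -0.7   3.78] T [ 0.292 -0.621 -0.24 ] Mz_axis 0.017 open 0.0179
```

View pics/w15b.png

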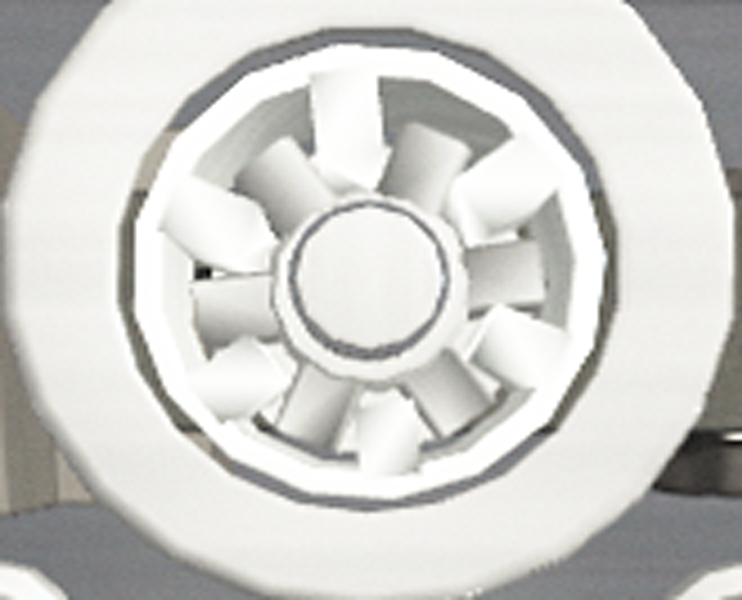

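>>> servo_tool(targets=[{"dx": -0.3,"dy": -0.05,"dz": 0,"roll": 0,"jaw": 255},{"dx": -0.4,"dy": 0,"dz": 0,"roll": 0,"jaw": 255},{"dx": -0.5,"dy": 0,"dz": 0,"roll": 0,"jaw": 255},{"dx": -0.5,"dy": 0,"dz": 0,"roll": 0,"jaw": 255},{"dx": 0,"dy": 0,"dz": 0,"roll": 0,"jaw": 255}])

```text
time_s: 23.67
ee_pos: [0.456, -0.2357, 0.0879]
ee_rot: [0.488, 0.512, -0.488, 0.511]
ft_force: [0.7, 0.9, -4.4]
opening: 0.018
```

```bash
python3 -c "
from st import *
st()
W=snap('wrist','w16.png')
cv2.imwrite('pics/w16b.png',cv2.resize(W['color'][0:150,240:405],None,fx=4.5,fy=4,interpolation=cv2.INTER_CUBIC))
S=snap('side','sd16.png')
"
```

```text
t 23.6667 p [ 0.456  -0.2357  0.0879] yaw 2.72 hd -88.6 r 0.0927
F [ 0.72  0.91 -4.42] T [-0.189 -0.03   0.032] Mz_axis 0.101 open 0.018
```

View pics/w16b.png

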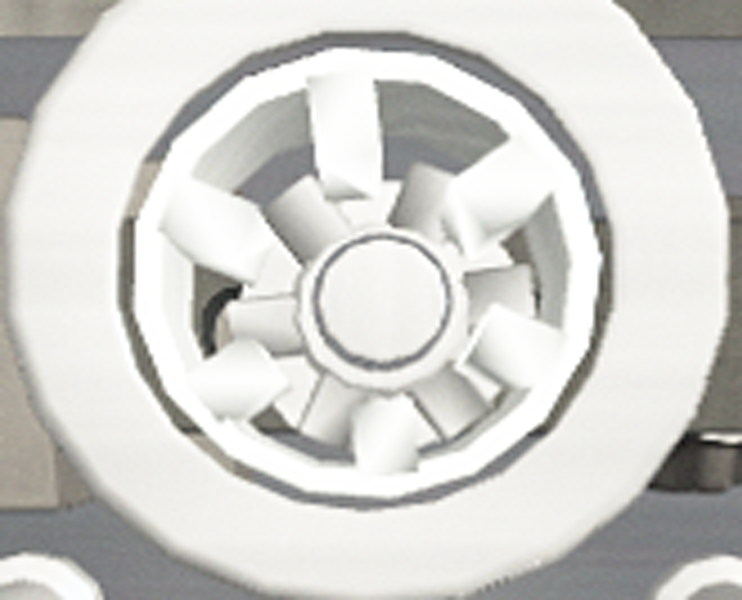

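View pics/sd16.png

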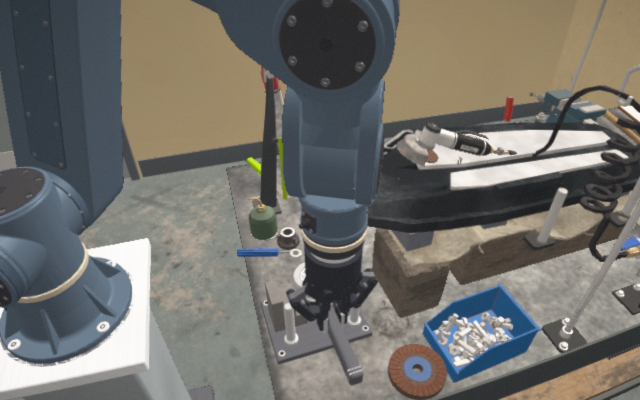

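```bash
python3 - <<'E'
from plan import *
import plan;plan.JAW=255
p,y,M=pose()
rows(p,y,[(p[0],p[1],.20,y,3),(.39,-.22,.455,y,7)],1)
rows((.39,-.22,.455),y,[(.6095,.186,.455,np.radians(5.56),13),(.6095,.186,.42,np.radians(5.56),1)],1)
E
```

```text
[{"dx":-3.8,"dy":0,"dz":0,"roll":0,"jaw":255},{"dx":-3.7,"dy":0,"dz":0,"roll":0,"jaw":255},{"dx":-3.8,"dy":0,"dz":0,"roll":0,"jaw":255},{"dx":-3.6,"dy":-0.9,"dz":-0.3,"roll":0,"jaw":255},{"dx":-3.7,"dy":-1,"dz":-0.2,"roll":0,"jaw":255},{"dx":-3.6,"dy":-0.9,"dz":-0.3,"roll":0,"jaw":255},{"dx":-3.7,"dy":-0.9,"dz":-0.3,"roll":0,"jaw":255},{"dx":-3.6,"dy":-1,"dz":-0.2,"roll":0,"jaw":255},{"dx":-3.6,"dy":-0.9,"dz":-0.3,"roll":0,"jaw":255},{"dx":-3.7,"dy":-0.9,"dz":-0.3,"roll":0,"jaw":255}]
end [ 0.3902 -0.2197  0.4553] 2.7288008183546064
[{"dx":0,"dy":1.8,"dz":-3,"roll":-0.004,"jaw":255},{"dx":0,"dy":1.9,"dz":-3.1,"roll":-0.004,"jaw":255},{"dx":0,"dy":1.8,"dz":-3,"roll":-0.003,"jaw":255},{"dx":0,"dy":1.9,"dz":-3,"roll":-0.004,"jaw":255},{"dx":0,"dy":1.9,"dz":-3,"roll":-0.004,"jaw":255},{"dx":0,"dy":1.9,"dz":-3,"roll":-0.004,"jaw":255},{"dx":0,"dy":1.9,"dz":-3,"roll":-0.004,"jaw":255},{"dx":0,"dy":1.9,"dz":-3,"roll":-0.003,"jaw":255},{"dx":0,"dy":1.9,"dz":-3,"roll":-0.004,"jaw":255},{"dx":0,"dy":2,"dz":-3,"roll":-0.004,"jaw":255},{"dx":0,"dy":1.9,"dz":-2.9,"roll":-0.004,"jaw":255},{"dx":0,"dy":2,"dz":-3,"roll":-0.004,"jaw":255},{"dx":0,"dy":2,"dz":-2.9,"roll":-0.003,"jaw":255},{"dx":3.5,"dy":0,"dz":0,"roll":0,"jaw":255}]
end [0.61   0.1856 0.42  ] 5.536294014495643
```

>>> servo_tool(targets=[{"dx": -3,"dy": 0,"dz": 0,"roll": 0,"jaw": 255},{"dx": -3.8,"dy": 0,"dz": 0,"roll": 0,"jaw": 255},{"dx": -3.8,"dy": 0,"dz": 0,"roll": 0,"jaw": 255},{"dx": -3.7,"dy": -0.9,"dz": -0.3,"roll": 0,"jaw": 255},{"dx": -3.7,"dy": -1,"dz": -0.3,"roll": 0,"jaw": 255},{"dx": -3.7,"dy": -0.9,"dz": -0.3,"roll": 0,"jaw": 255},{"dx": -3.7,"dy": -0.9,"dz": -0.3,"roll": 0,"jaw": 255},{"dx": -3.7,"dy": -1,"dz": -0.3,"roll": 0,"jaw": 255},{"dx": -3.7,"dy": -0.9,"dz": -0.3,"roll": 0,"jaw": 255},{"dx": -3.7,"dy": -0.9,"dz": -0.3,"roll": 0,"jaw": 255},{"dx": -0.5,"dy": 0,"dz": 0,"roll": 0,"jaw": 255}])

```text
time_s: 24.68
ee_pos: [0.3896, -0.2175, 0.4631]
ee_rot: [0.488, 0.51, -0.488, 0.514]
ft_force: [-0.2, 0.8, -3.1]
opening: 0.0179
```

```bash
python3 - <<'E'
from plan import *
import plan;plan.JAW=255
p,y,M=pose();print(p,np.degrees(y))
rows(p,y,[(.6095,.186,.455,np.radians(5.56),13)],1)
E
```

```text
[ 0.38964744 -0.21753874  0.46309842] 2.7276585630310124
[{"dx":0.1,"dy":1.8,"dz":-3,"roll":-0.004,"jaw":255},{"dx":0,"dy":1.9,"dz":-3,"roll":-0.004,"jaw":255},{"dx":0.1,"dy":1.8,"dz":-3,"roll":-0.003,"jaw":255},{"dx":0,"dy":1.9,"dz":-3,"roll":-0.004,"jaw":255},{"dx":0.1,"dy":1.9,"dz":-3,"roll":-0.004,"jaw":255},{"dx":0.1,"dy":1.9,"dz":-3,"roll":-0.004,"jaw":255},{"dx":0,"dy":1.9,"dz":-3,"roll":-0.004,"jaw":255},{"dx":0.1,"dy":1.9,"dz":-3,"roll":-0.003,"jaw":255},{"dx":0.1,"dy":1.9,"dz":-2.9,"roll":-0.004,"jaw":255},{"dx":0,"dy":2,"dz":-3,"roll":-0.004,"jaw":255},{"dx":0.1,"dy":1.9,"dz":-2.9,"roll":-0.004,"jaw":255},{"dx":0,"dy":2,"dz":-3,"roll":-0.004,"jaw":255},{"dx":0.1,"dy":2,"dz":-2.9,"roll":-0.003,"jaw":255}]
end [0.6098 0.186  0.4551] 5.535151759172049
```

>>> servo_tool(targets=[{"dx": 0,"dy": 1.8,"dz": -3,"roll": -0.004,"jaw": 255},{"dx": 0,"dy": 1.9,"dz": -3,"roll": -0.004,"jaw": 255},{"dx": 0,"dy": 1.8,"dz": -3,"roll": -0.004,"jaw": 255},{"dx": 0,"dy": 1.9,"dz": -3,"roll": -0.004,"jaw": 255},{"dx": 0,"dy": 1.9,"dz": -3,"roll": -0.004,"jaw": 255},{"dx": 0,"dy": 1.9,"dz": -3,"roll": -0.004,"jaw": 255},{"dx": 0,"dy": 1.9,"dz": -3,"roll": -0.004,"jaw": 255},{"dx": 0,"dy": 1.9,"dz": -3,"roll": -0.004,"jaw": 255},{"dx": 0,"dy": 1.9,"dz": -3,"roll": -0.004,"jaw": 255},{"dx": 0,"dy": 2,"dz": -3,"roll": -0.004,"jaw": 255},{"dx": 0,"dy": 1.9,"dz": -3,"roll": -0.004,"jaw": 255},{"dx": 0,"dy": 2,"dz": -3,"roll": -0.003,"jaw": 255},{"dx": 0,"dy": 2,"dz": -2.8,"roll": -0.003,"jaw": 255},{"dx": 0,"dy": 0,"dz": 0,"roll": 0,"jaw": 255},{"dx": 0,"dy": 0,"dz": 0,"roll": 0,"jaw": 255}])

```text
time_s: 25.93
ee_pos: [0.6126, 0.1892, 0.453]
ee_rot: [0.472, 0.525, -0.476, 0.524]
ft_force: [-0.8, -1.5, -3.8]
opening: 0.0179
```

```bash
python3 - <<'E'
from plan import *
p,y,M=pose();print(p,np.degrees(y),r.observe()['ft_force'])
W=snap('wrist','w17.png')
E
```

```text
[0.61260357 0.18920639 0.45297655] 5.752804268897462 [-0.78871162 -1.4584609  -3.83341562]
```

View pics/w17.png

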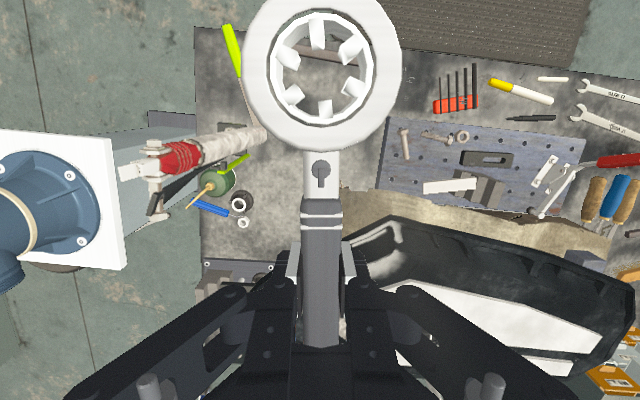

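>>> servo_tool(targets=[{"dx": 3,"dy": -0.3,"dz": 0,"roll": 0,"jaw": 255},{"dx": 3.8,"dy": 0,"dz": 0,"roll": 0,"jaw": 255},{"dx": 3.8,"dy": 0,"dz": 0,"roll": 0,"jaw": 255},{"dx": 3.8,"dy": 0,"dz": 0,"roll": 0,"jaw": 255},{"dx": 3.8,"dy": 0,"dz": 0,"roll": 0,"jaw": 255},{"dx": 3.8,"dy": 0,"dz": 0,"roll": 0,"jaw": 255},{"dx": 3.8,"dy": 0,"dz": 0,"roll": 0,"jaw": 255},{"dx": 3.8,"dy": 0,"dz": 0,"roll": 0,"jaw": 255},{"dx": 3.8,"dy": 0,"dz": 0,"roll": 0,"jaw": 255},{"dx": 3.8,"dy": 0,"dz": 0,"roll": 0,"jaw": 255},{"dx": 2.5,"dy": 0,"dz": 0,"roll": 0,"jaw": 255},{"dx": 1,"dy": 0,"dz": 0,"roll": 0,"jaw": 255},{"dx": 0,"dy": 0,"dz": 0,"roll": 0,"jaw": 255},{"dx": 0,"dy": 0,"dz": 0,"roll": 0,"jaw": 255}])

```text
time_s: 27.15
ee_pos: [0.6095, 0.1865, 0.0659]
ee_rot: [0.475, 0.523, -0.475, 0.524]
ft_force: [0.8, 0.7, -3.3]
opening: 0.0175
```

>>> servo_tool(targets=[{"dx": 2.5,"dy": 0,"dz": 0,"roll": 0,"jaw": 255},{"dx": 2,"dy": 0,"dz": 0,"roll": 0,"jaw": 255},{"dx": 0.8,"dy": 0,"dz": 0,"roll": 0,"jaw": 255},{"dx": 0.3,"dy": 0,"dz": 0,"roll": 0,"jaw": 255},{"dx": 0,"dy": 0,"dz": 0,"roll": 0,"jaw": 255},{"dx": 0,"dy": 0,"dz": 0,"roll": 0,"jaw": 255}])

```text
time_s: 27.65
ee_pos: [0.6106, 0.1874, 0.0103]
ee_rot: [0.476, 0.523, -0.474, 0.524]
ft_force: [0.6, 0.3, -4.5]
opening: 0.0176
```

>>> servo_tool(targets=[{"dx": 0.3,"dy": 0,"dz": 0,"roll": 0,"jaw": 255},{"dx": 0.2,"dy": 0,"dz": 0,"roll": 0,"jaw": 255},{"dx": 0.15,"dy": 0,"dz": 0,"roll": 0,"jaw": 255},{"dx": 0,"dy": 0,"dz": 0,"roll": 0,"jaw": 255},{"dx": 0,"dy": 0,"dz": 0,"roll": 0,"jaw": 255}])

```text
time_s: 28.07
ee_pos: [0.6102, 0.1873, 0.0036]
ee_rot: [0.475, 0.524, -0.474, 0.524]
ft_force: [-2.2, -0.3, 7.0]
opening: 0.0179
```

```bash
python3 - <<'E'
from plan import *
p,y,M=pose();s=r.observe();print(p,np.degrees(y),s['ft_force'],s['torque'])
E
```

```text
[0.61017433 0.1873477  0.0035819 ] 5.612117400085472 [-2.16211262 -0.26298076  6.95428237] [-0.20683326  0.51501016 -0.01558188]
```

>>> servo_tool(targets=[{"dx": -0.05,"dy": 0,"dz": 0,"roll": 0,"jaw": 0},{"dx": 0,"dy": 0,"dz": 0,"roll": 0,"jaw": 0},{"dx": 0,"dy": 0,"dz": 0,"roll": 0,"jaw": 0},{"dx": 0,"dy": 0,"dz": 0,"roll": 0,"jaw": 0},{"dx": 0,"dy": 0,"dz": 0,"roll": 0,"jaw": 0},{"dx": 0,"dy": 0,"dz": 0,"roll": 0,"jaw": 0},{"dx": 0,"dy": 0,"dz": 0,"roll": 0,"jaw": 0},{"dx": 0,"dy": 0,"dz": 0,"roll": 0,"jaw": 0},{"dx": -0.5,"dy": 0,"dz": 0,"roll": 0,"jaw": 0},{"dx": -1,"dy": 0,"dz": 0,"roll": 0,"jaw": 0},{"dx": -2.5,"dy": 0,"dz": 0,"roll": 0,"jaw": 0},{"dx": -3.5,"dy": 0,"dz": 0,"roll": 0,"jaw": 0},{"dx": -3.5,"dy": 0,"dz": 0,"roll": 0,"jaw": 0},{"dx": -3.5,"dy": 0,"dz": 0,"roll": 0,"jaw": 0},{"dx": 0,"dy": 0,"dz": 0,"roll": 0,"jaw": 0},{"dx": 0,"dy": 0,"dz": 0,"roll": 0,"jaw": 0}])

```text
time_s: 29.4
ee_pos: [0.611, 0.1876, 0.151]
ee_rot: [0.477, 0.523, -0.473, 0.525]
ft_force: [0.6, 0.3, -0.6]
opening: 0.0851
```

```bash
python3 - <<'E'
from plan import *
W=snap('wrist','w18.png');S=snap('side','sd18.png');T=snap('top','tp18.png')
p,y,M=pose();s=r.observe();print(s['time_s'],p,s['ft_force'],s['opening'])
a=atz(W,(322,70),.022)
E
```

```text
29.55 [0.60886412 0.18696522 0.14674624] [-0.10324406 -0.07702688 -0.67031107] 0.08556074090007947
```

View pics/w18.png

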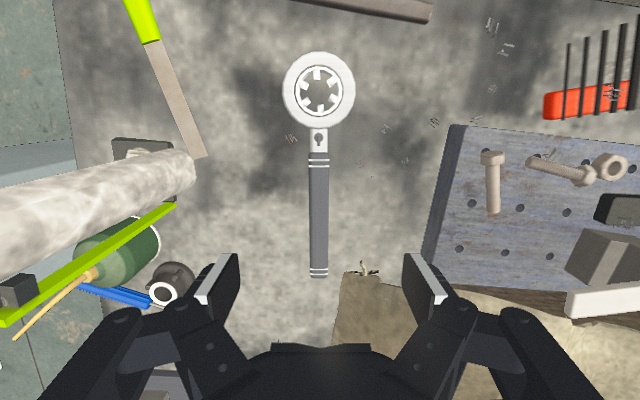

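View pics/sd18.png

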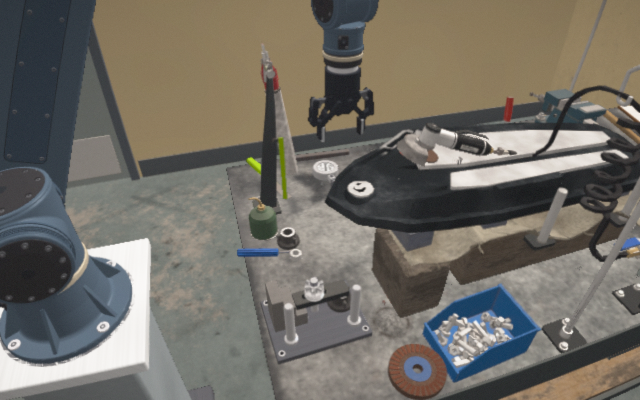

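View pics/tp18.png

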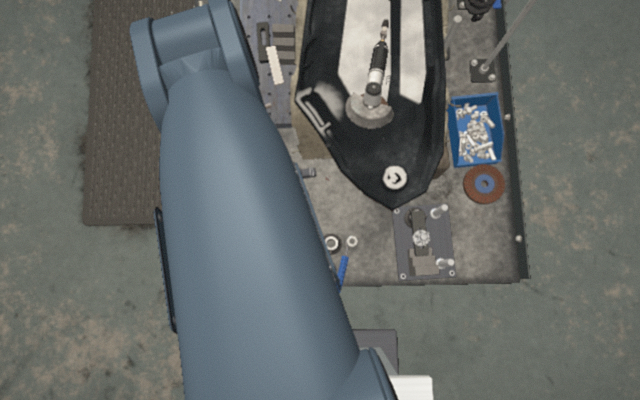

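```bash
python3 -c "
from rig import r
print(r.finish_job())"
```

```text
the job is handed in; nothing more can be done
None
```

The nut is tightened to about 1.85 N m, and the wrench is lying flat on the bare bench where it started, well clear of the fixture. I handed the job in at about 29.6 s of the 72 s allowed.

- **Fit:** I gripped the wrench by its handle and lowered it over the nut until it stood on the washers. The keys sat between the lugs in the wrist picture, and the wrist force changed by about 6 N as it seated.
- **Tightening:** Two drive strokes ran the nut down at about 0.5 N m of drag. On the third, the torque climbed steadily and I stopped it in small steps. Six readings there averaged 1.85 N m, ranging from 1.73 to 1.96, and none reached 2.4.
- **Finish:** I eased the torque off to about zero and lifted the wrench off freely.

**Last checks:** The wrench is flat, the gripper is open and clear at 0.15 m, and the wrist force is about zero. In the views I could compare, the fixture and the other things look unmoved. The arm hid part of the bench from the top camera.

**Not confirmed:** The torque comes only from the wrist force and moment. I had no separate reading of the nut or stud to check it against, so I estimated the nut's turn from pictures as roughly 1.2 to 1.3 rad. No check failed, but the cameras disagreed by 2 to 3 mm on where the nut was. I trusted the wrist camera, and the wrench fitted there.

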